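# Seat a ceramic diameter standard in the three-point nest of a laser micrometer

### The job

Take the large ivory ceramic cylinder from the cork mat, stand it on the granite base of the laser micrometer in front of the nest, and slide it in past the sprung keeper roller until it rests against both ball-ended stop screws with the roller pressing on it from behind. Feel for the stops rather than forcing it, since ceramic chips, then let go and leave it standing upright by itself in three-point contact; do not disturb the other two pieces on the mat or strain the keeper.

Things in the scene. Friction and masses are not known exactly. Their poses are not given: they have to be found in the camera images.
- standard: the part: plain ivory ceramic cylinder standing upright, 50 mm diameter, 54 mm tall, about 0.64 kg, the largest of three pieces on the cork mat (mat 6 mm thick). Origin: centre of its underside, z up along its axis
- nest: the micrometer's dark granite base, 260 (x) by 320 (y) by 40 mm, fixed. Origin: centre of its underside; flat top 40 mm above. x points from the open loading side to the rear stop, y to the left, z up. Two grey optical heads stand on it left and right of the nest, 80 (x) by 55 (y) by 58 mm high, inner faces 95 mm from nest_centre along y
- nest_centre (a point): point on the granite's top, 30 mm along the nest's x from the base's centre: the cylinder's axis stands here if both stop screws are at the middle of their range. They are set anew each time, so the true seat is up to 6 mm off along the nest's x and, independently, up to 6 mm along its y; only touching the stops tells
- stop_rear: rear stop: fixed steel block 24 mm thick, 30 mm wide, 34 mm high, foot 52 mm wide. A level ball-ended screw (ball 10 mm diameter, centre 18 mm above the granite) sticks out of its front by 8 to 20 mm and is locked there. Origin: centre of the block's underside on the granite, 51 mm from nest_centre along the nest's +x; its own -x points along the screw to the nest
- stop_side: side stop: the same block and screw, also set to 8 to 20 mm. Origin: centre of the block's underside on the granite, 51 mm from nest_centre along the nest's -y; its own -x points along the screw, which is the nest's +y
- small_standard: bystander: ivory ceramic cylinder 30 mm diameter, 40 mm tall, on the cork mat. Origin: centre of its underside
- knob_weight: bystander: steel knob weight 38 mm diameter, 62 mm tall, on the cork mat. Origin: centre of its underside
- loading_spot (a point): point on the granite's top in the open way into the nest, 60 mm from nest_centre along the nest's -x and 24 mm to its right: a cylinder standing here touches nothing. From here it slides in between roller and side stop, forwards and to the left, then home to the rear stop (nest's +x) and the side stop (nest's -y)
- keeper: sprung keeper: post 29 mm high, fixed. Its arm, 63 mm long and level, ends in a free steel roller (16 mm diameter, 18 mm above the granite). Origin: foot of the post on the granite, 81 mm from nest_centre along the nest's -x and 25 mm to its left. Axes as the nest's
- roller_rest (a point): centre of the keeper's roller with nothing touching it: 19 mm from nest_centre along the nest's -x, 12 mm to its left. The cylinder's left side swings it out to the left, up to 34 mm, on a light spring (1.4 N rising to 2.2 N), and it comes in behind the seated cylinder: enough to hold it there, too weak to push it across the granite

How it is judged (in metres and radians):
On the way:
1. the cylinder stands on the granite base (z of standard in the frame of nest between 0.037 and 0.0425 m and contact force between standard and nest above 1 N), for 0.1 s.
At the end, for the whole second after the job is handed in: the cylinder stands upright (within 1.7 degrees) and still on the granite, within 11 mm of nest_centre, pressed with more than 0.25 N against each of the rear stop screw, the side stop screw and the keeper roller, and the robot has let go (contact force between standard and stop_rear above 0.25 N and contact force between standard and stop_side above 0.25 N and contact force between standard and keeper above 0.25 N and angle between standard's own z axis and vertical below 0.03 rad and distance between standard and nest_centre below 0.011 m and linear speed of standard below 0.005 m/s); the robot touches nothing.
It fails at once if the ceramic is pressed against a stop screw with more than 20 N (it chips) (contact force between standard and stop_rear above 20 N or contact force between standard and stop_side above 20 N).
It fails at once if the keeper is pushed with more than 15 N (contact force between any of standard, the arm, the fingers and keeper above 15 N).
It fails at once if another standard is shifted by more than 20 mm or knocked over (distance of any of small_standard, knob_weight from where it was at the start of the episode above 0.02 m).
It also fails if it takes over 64 s, if anything falls off the work surface, if the arm or the gripper's body presses on something with over 40 N, if the wrist force passes 120 N, or if a joint passes its speed limit or range.

### The arm

A 7-joint arm with a two-finger parallel gripper is mounted at the origin on the work surface. World frame = base frame: x ahead of the robot, y to its left, z up, the work surface at z = 0. Lengths are in mm, angles in degrees, forces in N, time in s.
With the tool pointing down it reaches from about 400 to 875 mm from the base axis. Payload 19.3 kg.
Tool frame: the origin (TCP) lies midway between the tips of the shut fingers; the grasp point (between the pads) lies 19 mm behind it (bot.grasp_offset is the distance from the TCP to the grasp point, in mm); z points along the fingers, y is the direction in which the jaws open and shut (so a half turn about z gives the same grasp; the last joint's range is limited). The gripper opens to 85 mm and grips with 20 to 120 N. Pads are 22 mm wide; open, the fingers measure 114 mm over their backs; the gripper's body (76 mm by 85 mm) begins 54 mm behind the grasp point. The pads swing forward as they close: fully open they stand 13 mm farther back than shut.
Start: joints at [-78.048, 29.874, -2.08, 91.645, 1.215, 58.505, -6.463], TCP at [172.021, 600.852, 231.291] pointing down, gripper open.
Joint ranges: [-166.77, 166.77], [-17.47, 122.26], [-85.68, 81.53], [9.62, 139.38], [-72.42, 252.41], [9.2, 110.78], [-144.41, 144.41]. Speed limits (degrees/s): [108.29, 108.29, 136.94, 136.94, 172.46, 172.46, 172.46].

### API

Orientations are given as a 3x3 rotation matrix whose columns are the frame's x, y, z axes.
In Python, from plant import bot, snapshot, camera_info, job_done gives the robot as it stands.
- The arm moves only by the tool step_arm, never from a script. Its argument "moves" is a list of rows, each an object with "translation": the shift along the tool's x, y, z in cm, a list of three; "angular": the turn, a rotation vector about the tool's x, y, z in rad, a list of three. In form: [{"translation": [x, y, z], "angular": [ax, ay, az]}, ...]. A call has 1 to 20 rows; each row shifts and turns the commanded pose from where the row before left it, along the tool's axes as they then stand; what a row does not reach is not made up. A row lasts 1/10 s, in which the tool goes at most 50 mm and 8.59 degrees, less where a joint would pass 70% of its speed; a pose out of reach is approached as far as the arm can. A call with a gripper value outside its range is refused whole. "gripper" is the opening, from -1 (shut) to 1 (fully open), set as the call begins (left out, the last holds). The fingers move at their own pace and stop on an object; "grip_force" is the grip in N (left out, the last holds). Time passes only in rows, so rows that do not move let the fingers close. It gives the time, the measured TCP pose, the force and the opening at its end, in the units of the state.
- bot.get_state(): the state, without advancing time (a new reading comes with each control period).
- snapshot(name): name is "scene" or "side" or "wrist"; returns the picture (384x512x3 uint8, red, green, blue); there is no depth.
- camera_info(name): a dict with "K" (3x3 intrinsics, pixels), "k1" (the pictures are not rectified: a ray, as slopes to the right and down, at radius r is drawn at 1 + k1 r^2 times it, then the intrinsics apply), "R" (3x3) and "t" (3): a world point X has camera coordinates R X + t. Camera axes: x right, y down, z forward; pixel columns grow to the right and rows downward; lengths in mm; the calibration is good to about 2 mm. A picture is of the moment at which its call begins: read the wrist's pose just before it. camera_info takes no time and is no camera call; for the wrist camera it gives the pose at the moment of the call.
- job_done(): hands the job in, once; it reports no verdict.
The state is a dict: "t": time; "joint_positions": joint angles; "qd": joint speeds; "effort": joint torques, N m; "ee_pos": TCP position; "eef_rot": TCP orientation; "contact_force": force on the tool from outside, world axes, zero at the start; "moment": the same for the moment, N m; "width": opening from 0.0 (shut) to 1.0 (fully open).
Only numpy, scipy, OpenCV 4.12 (cv2) and the standard library are available. Lean on these libraries where they do the work, as an engineer would, in place of code of your own. Each camera call takes 0.05 s, during which the arm holds its last target.

## Working session

There is one attempt and no reset: what is moved stays moved. The work goes in short steps, Python scripts to look and compute and a tool call to move; the robot and the scene stay as the last step left them, time stands still between calls to the robot, and variables do not carry over. Pictures are saved under pics/ and viewed, and the job is handed in when it is done.

Besides the shell and the picture viewer there is one more tool, called after "Emit:" as a command line: name --argument value ..., lists and objects as JSON in quotes. step_arm: Moves the arm, as the interface text tells. Its arguments: {"type":"object","properties":{"moves":{"type":"array","items":{"type":"object","properties":{"translation":{"type":"array","items":{"type":"number"}},"angular":{"type":"array","items":{"type":"number"}}}}},"gripper":{"type":"number"},"grip_force":{"type":"number"}},"required":["moves"]}

```bash
ls; mkdir -p pics
python3 - <<'E'
from plant import bot, snapshot, camera_info
import cv2,json
s=bot.get_state()
for k in s: print(k,s[k])
for n in ["scene","side","wrist"]:
    print(n,camera_info(n))
    cv2.imwrite(f"pics/{n}0.png",snapshot(n)[:,:,::-1])
E
```

```text
pics
t 0.0
joint_positions [-78.0482921   29.90919086  -2.07928126  91.67285932   1.21590879
  58.50511744  -6.46227729]
qd [-0.00943186 -0.11312225  0.04268476 -0.0250178  -0.0308117  -0.05442683
 -0.02157034]
effort [ 1.54035615e-04 -9.27130008e+01  1.98020071e+00 -3.69907236e+01
  1.80138083e-02  8.55238759e-03  6.61915919e-05]
ee_pos [171.96967904 600.52868367 230.73154654]
eef_rot [[-9.61382043e-01  2.75217238e-01 -1.97561693e-04]
 [ 2.75217284e-01  9.61381399e-01 -1.11892244e-03]
 [-1.18014606e-04 -1.13008433e-03 -9.99999354e-01]]
contact_force [0.90983336 0.08824349 0.45050674]
moment [ 0.02322826  0.03963803 -0.00742689]
width 1.0049768854523387
scene {'K': array([[362.29027436,   0.        , 256.02516618],
       [  0.        , 362.29027436, 187.23372245],
       [  0.        ,   0.        ,   1.        ]]), 'k1': -0.02334105849249462, 'R': array([[ 0.87359443,  0.48657699,  0.00869582],
       [ 0.41339861, -0.73254577, -0.54081261],
       [-0.25677689,  0.47604572, -0.84109815]]), 't': array([-428.13086543, -229.52528702, 1009.22435751])}
side {'K': array([[467.11826883,   0.        , 261.55754451],
       [  0.        , 467.11826883, 201.29184949],
       [  0.        ,   0.        ,   1.        ]]), 'k1': -0.05446181183891031, 'R': array([[-0.96702957, -0.25462733, -0.00432748],
       [-0.20000532,  0.76988456, -0.60603271],
       [ 0.15764415, -0.58518603, -0.79542795]]), 't': array([466.61736337, 185.66057384, 791.99658408])}
wrist {'K': array([[313.65243797,   0.        , 254.29835981],
       [  0.        , 313.65243797, 195.7673636 ],
       [  0.        ,   0.        ,   1.        ]]), 'k1': -0.07908161281571804, 'R': array([[ 2.74955827e-01,  9.61456616e-01, -6.85111769e-04],
       [ 9.15504538e-01, -2.61596730e-01,  3.05644553e-01],
       [ 2.93684754e-01, -8.46659737e-02, -9.52145440e-01]]), 't': array([-625.65455183,  -40.6270022 ,  379.71013964])}
```

View pics/scene0.png

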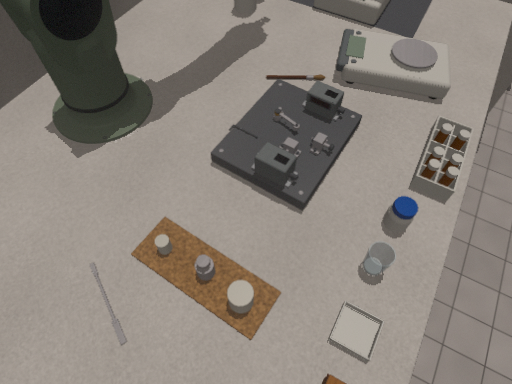

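View pics/side0.png

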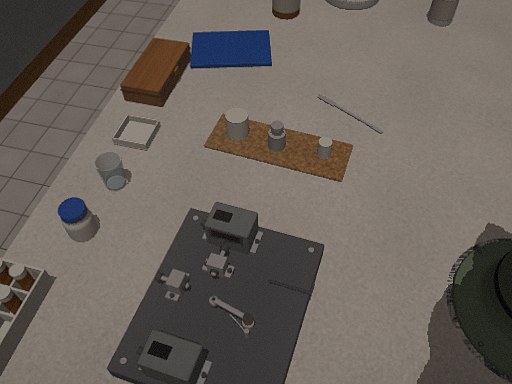

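View pics/wrist0.png

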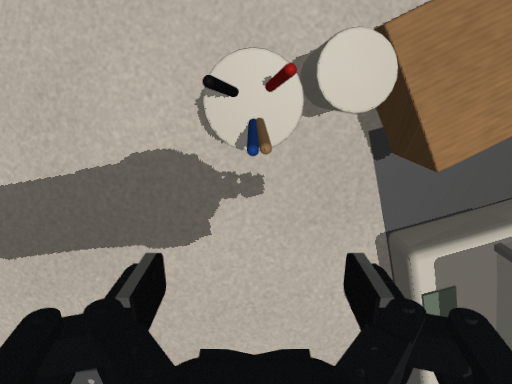

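```bash
cat > h.py <<'E'
import numpy as np,cv2
from plant import bot, snapshot, camera_info
def ray(ci,uv):
    K=ci["K"];d=np.array([(uv[0]-K[0,2])/K[0,0],(uv[1]-K[1,2])/K[1,1]])
    p=d.copy()
    for _ in range(20): p=d/(1+ci["k1"]*(p@p))
    R=ci["R"];o=-R.T@ci["t"];v=R.T@np.array([p[0],p[1],1]);return o,v/np.linalg.norm(v)
def onz(ci,uv,z):
    o,v=ray(ci,uv);return o+v*(z-o[2])/v[2]
def proj(ci,X):
    c=ci["R"]@np.asarray(X,float)+ci["t"];p=c[:2]/c[2];p=p*(1+ci["k1"]*(p@p))
    return ci["K"][:2,:2]@p+ci["K"][:2,2]
def tri(c1,u1,c2,u2):
    o1,v1=ray(c1,u1);o2,v2=ray(c2,u2)
    s=np.linalg.lstsq(np.c_[v1,-v2],o2-o1,rcond=None)[0]
    a=o1+s[0]*v1;b=o2+s[1]*v2;return (a+b)/2,np.linalg.norm(a-b)
E
python3 - <<'E'
import cv2
a=cv2.imread("pics/scene0.png");b=cv2.imread("pics/side0.png")
def crop(im,x0,y0,x1,y1,f,n):
    cv2.imwrite(n,cv2.resize(im[y0:y1,x0:x1],None,fx=f,fy=f,interpolation=cv2.INTER_CUBIC))
crop(a,205,75,370,210,4.8,"pics/sc_n.png")
crop(b,100,200,340,384,3.2,"pics/sd_n.png")
crop(a,125,215,285,330,4.8,"pics/sc_m.png")
crop(b,195,95,365,190,4.6,"pics/sd_m.png")
E
```

```text
(no output)
```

View pics/sc_n.png

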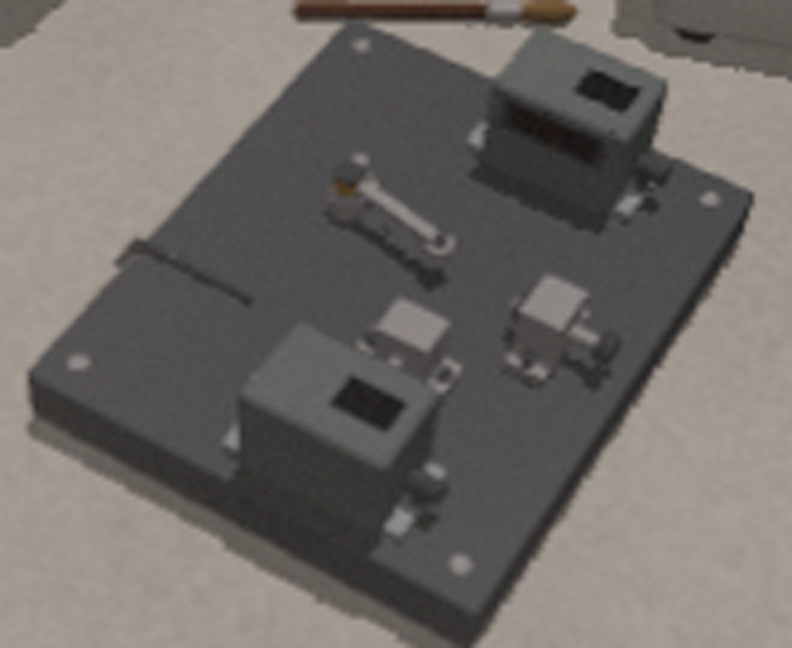

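View pics/sd_n.png

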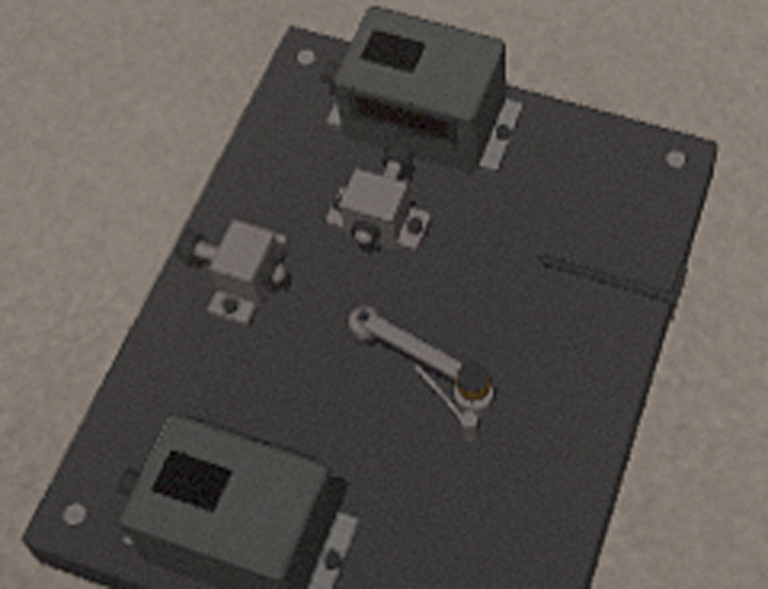

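View pics/sc_m.png

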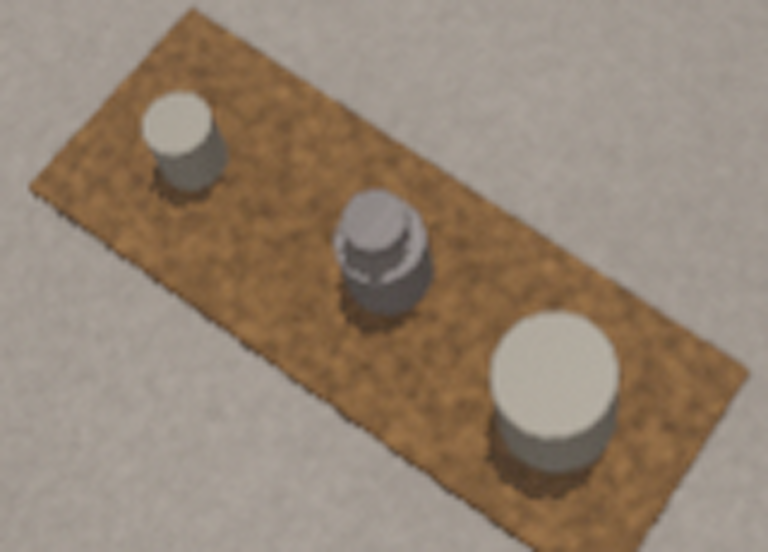

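View pics/sd_m.png

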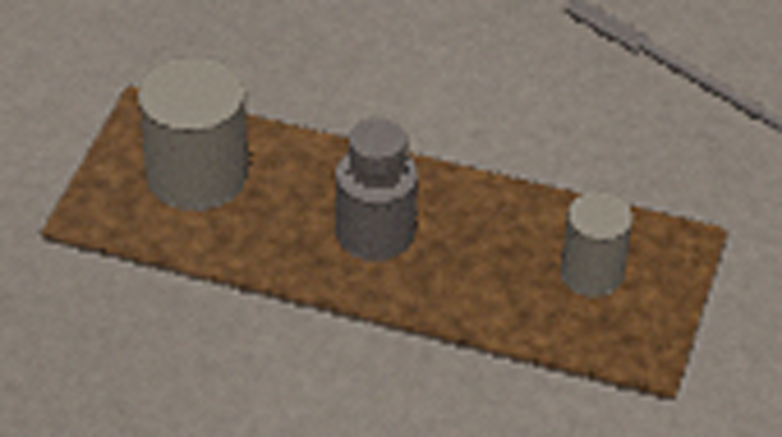

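```bash
cat > m.py <<'E'
from h import *
S=camera_info("scene");D=camera_info("side")
sc=lambda p:(p[0]/4.8+205-.4,p[1]/4.8+75-.4)
sd=lambda p:(p[0]/3.2+100-.35,p[1]/3.2+200-.35)
mc=lambda p:(p[0]/4.8+125-.4,p[1]/4.8+215-.4)
md=lambda p:(p[0]/4.6+195-.4,p[1]/4.6+95-.4)
def pr(n,a,b,z):
    p,e=tri(S,a,D,b);print(n,"tri",p.round(1),"gap",round(e,1),"sc",onz(S,a,z).round(1),"sd",onz(D,b,z).round(1))
pr("big",mc((554,375)),md((192,94)),60)
pr("knob",mc((375,221)),md((378,140)),68)
pr("small",mc((178,123)),md((600,217)),46)
pr("dot--",sc((78,361)),sd((677,158)),40)
pr("dot+-",sc((461,564)),sd((306,57)),40)
pr("dot++",sc((709,198)),sd((75,513)),40)
print("dot-+ sc",onz(S,sc((361,44)),40))
for n,a in dict(mm=(32,375),pm=(475,613),pp=(752,195),mp=(352,22)).items(): print(n,onz(S,sc(a),40).round(1))
for n,a in dict(mm=(717,143),pm=(291,27),pp=(23,540)).items(): print(n,onz(D,sd(a),40).round(1))
E
python3 m.py
```

```text
big tri [ 611.3 -278.5   57.9] gap 1.1 sc [ 611.1 -279.2   60. ] sd [ 611. -276.   60.]
knob tri [ 518.2 -262.1   65.4] gap 0.3 sc [ 518.8 -262.9   68. ] sd [ 517.8 -259.4   68. ]
small tri [ 413.6 -260.9   43.9] gap 0.4 sc [ 414.3 -261.5   46. ] sd [ 413.6 -258.7   46. ]
dot-- tri [391.6   1.4  40.3] gap 0.1 sc [391.4   1.6  40. ] sd [391.7   1.2  40. ]
dot+- tri [611.9 -12.2  39.6] gap 1.2 sc [611.4 -12.7  40. ] sd [612.3 -11.7  40. ]
dot++ tri [629.3 267.1  39. ] gap 1.8 sc [628.6 265.5  40. ] sd [629.8 267.6  40. ]
dot-+ sc [409.18558627 280.23840221  40.        ]
mm [376.1 -17.3  40. ]
pm [628.3 -33.6  40. ]
pp [648.3 279.3  40. ]
mp [396.1 294.4  40. ]
mm [372.1 -13.9  40. ]
pm [628.1 -29.9  40. ]
pp [648.3 286.   40. ]
```

```bash
cat > m2.py <<'E'
from m import *
a=np.radians(-3.55);ex=np.array([np.cos(a),np.sin(a),0]);ey=np.array([-np.sin(a),np.cos(a),0])
C=np.array([510.4,134.1,40])+30*ex
print("C",C.round(1))
W=lambda x,y,z:C+x*ex+y*ey+[0,0,z]
N=lambda p:np.array([(p-C)@ex,(p-C)@ey,p[2]-40]).round(1)
def t(n,p,q):
    P,e=tri(S,sc(p),D,sd(q));print(n,N(P),round(e,1))
t("roller top",(440,240),(364,316))
t("post top",(350,170),(473,375))
t("rear block top",(556,301),(244,250))
t("side block top",(411,324),(374,193))
for z in (18,):
    for n,q in dict(rear=(282,273),side=(364,233)).items():
        print(n,"ball from side",N(onz(D,sd(q),40+z)))
E
python3 m2.py | tail -8
python3 - <<'E'
import cv2
b=cv2.imread("pics/side0.png")
cv2.imwrite("pics/sd_z.png",cv2.resize(b[250:350,145:265],None,fx=6,fy=6,interpolation=cv2.INTER_CUBIC))
E
```

```text
pp [648.3 286.   40. ]
C [540.3 132.2  40. ]
roller top [-18.5  11.5  23.7] 0.9
post top [-80.7  25.4  27.5] 0.9
rear block top [51.4  0.5 31.6] 0.8
side block top [ -0.1 -51.3  32. ] 1.7
rear ball from side [32.1  0.3 18. ]
side ball from side [  0.9 -34.3  18. ]
```

View pics/sd_z.png

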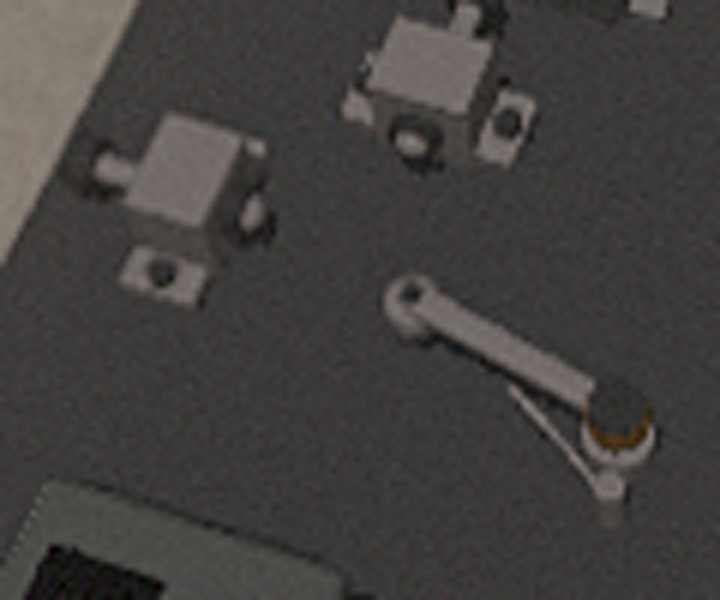

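Emit:
step_arm --moves '[{"translation": [0, 0, 0], "angular": [0, 0, 0.14]}, {"translation": [0, 0, 0], "angular": [0, 0, 0.14]}, {"translation": [0, 0, 0], "angular": [0, 0, 0.14]}, {"translation": [0, 0, 0], "angular": [0, 0, 0.149]}, {"translation": [-3.8, -1.0, 0], "angular": [0, 0, 0]}, {"translation": [-3.8, -1.0, 0], "angular": [0, 0, 0]}, {"translation": [-3.8, -1.0, 0], "angular": [0, 0, 0]}, {"translation": [-3.8, -1.0, 0], "angular": [0, 0, 0]}, {"translation": [-3.8, -1.0, 0], "angular": [0, 0, 0]}, {"translation": [-3.8, -1.0, 0], "angular": [0, 0, 0]}, {"translation": [-3.8, -1.0, 0], "angular": [0, 0, 0]}, {"translation": [-3.8, -1.0, 0], "angular": [0, 0, 0]}, {"translation": [-3.8, -1.0, 0], "angular": [0, 0, 0]}, {"translation": [-3.8, -1.0, 0], "angular": [0, 0, 0]}, {"translation": [-3.8, -1.0, 0], "angular": [0, 0, 0]}, {"translation": [-3.8, -1.0, 0], "angular": [0, 0, 0]}]' --gripper 1 --grip_force 30

```text
t: 1.75
ee_pos: [384.2, 178.0, 231.4]
eef_rot: [[-0.662, 0.75, 0.0], [0.75, 0.662, 0.0], [0.0, 0.0, -1.0]]
contact_force: [0.8, -0.1, -1.2]
width: 1.0
```

Emit:
step_arm --moves '[{"translation": [-3.78, -1.01, 0.3], "angular": [0, 0, 0]}, {"translation": [-3.78, -1.01, 0.3], "angular": [0, 0, 0]}, {"translation": [-3.78, -1.01, 0.3], "angular": [0, 0, 0]}, {"translation": [-3.78, -1.01, 0.3], "angular": [0, 0, 0]}, {"translation": [-3.78, -1.01, 0.3], "angular": [0, 0, 0]}, {"translation": [-3.78, -1.01, 0.3], "angular": [0, 0, 0]}, {"translation": [-3.78, -1.01, 0.3], "angular": [0, 0, 0]}, {"translation": [-3.78, -1.01, 0.3], "angular": [0, 0, 0]}, {"translation": [-3.78, -1.01, 0.3], "angular": [0, 0, 0]}, {"translation": [-3.78, -1.01, 0.3], "angular": [0, 0, 0]}, {"translation": [-3.78, -1.01, 0.3], "angular": [0, 0, 0]}, {"translation": [-3.78, -1.01, 0.3], "angular": [0, 0, 0]}, {"translation": [-3.78, -1.01, 0.3], "angular": [0, 0, 0]}, {"translation": [0, 0, 0], "angular": [0, 0, 0]}]'

```text
t: 3.15
ee_pos: [610.3, -280.7, 191.2]
eef_rot: [[-0.658, 0.753, -0.001], [0.753, 0.658, -0.002], [-0.001, -0.002, -1.0]]
contact_force: [-1.0, 0.5, -0.9]
width: 1.002
```

Run:
```python
from h import *
W=camera_info("wrist");im=snapshot("wrist")
cv2.imwrite("pics/w1.png",im[:,:,::-1])
s=bot.get_state();print(s["t"],s["ee_pos"],s["joint_positions"],s["contact_force"])
print("big",proj(W,[611.2,-277.7,60]),"knob",proj(W,[518.2,-261,68]),"small",proj(W,[414,-260,46]))
```

```text
3.2 [ 609.97476494 -278.1462715   191.24842358] [  6.45306289  38.16649839  21.05088013  87.16749311 -15.16806645
  57.55364012  72.84069184] [0.22367375 0.27150338 0.29676791]
big [256.03959746 183.74351984] knob [184.23570505  99.66061194] small [95.77866117 17.94063542]
```

View pics/w1.png

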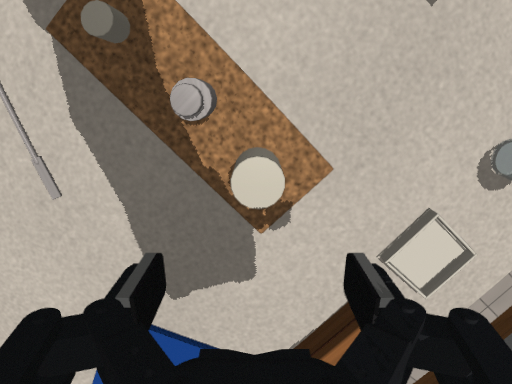

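Run:
```python
from h import *
W=camera_info("wrist")
im=cv2.imread("pics/w1.png");
hsv=cv2.cvtColor(im,cv2.COLOR_BGR2HSV)
m=((hsv[:,:,2]>185)).astype(np.uint8);m[:140]=0;m[225:]=0;m[:,:220]=0;m[:,300:]=0
n,l,st,c=cv2.connectedComponentsWithStats(m);i=1+np.argmax(st[1:,4]);print(st[i],c[i])
cs,_=cv2.findContours((l==i).astype(np.uint8),0,1)
e=cv2.fitEllipse(max(cs,key=len));print(e);print(onz(W,e[0],60),onz(W,c[i],60))
s=bot.get_state();print(s["ee_pos"],s["eef_rot"])
```

```text
[ 232  157   52   51 2114] [257.51419111 182.19962157]
((257.5105285644531, 182.19000244140625), (50.09663391113281, 51.87574005126953), 86.35712432861328)
[ 610.83779342 -272.97380032   60.        ] [ 610.84625318 -272.97837165   60.        ]
[ 609.97476494 -278.1462715   191.24842358] [[-6.59530061e-01  7.51677002e-01 -1.33530719e-03]
 [ 7.51678111e-01  6.59529757e-01 -7.19349082e-04]
 [ 3.39956662e-04 -1.47815353e-03 -9.99998850e-01]]
```

```bash
cat > top.py <<'E'
from h import *
def top(z,box,name,thr=185):
    W=camera_info("wrist");im=snapshot("wrist")[:,:,::-1]
    cv2.imwrite(name,im);hsv=cv2.cvtColor(np.ascontiguousarray(im),cv2.COLOR_BGR2HSV)
    m=(hsv[:,:,2]>thr).astype(np.uint8);k=np.zeros_like(m);k[box[1]:box[3],box[0]:box[2]]=1;m*=k
    n,l,st,c=cv2.connectedComponentsWithStats(m);i=1+np.argmax(st[1:,4])
    cs,_=cv2.findContours((l==i).astype(np.uint8),0,1)
    e=cv2.fitEllipse(max(cs,key=len));return e,onz(W,e[0],z)
E
python3 - <<'E'
from top import *
print(bot.get_state()["ee_pos"]);print(top(60,(220,140,300,225),"pics/w2.png"));print(bot.get_state()["ee_pos"])
E
```

```text
[ 609.97476494 -278.1462715   191.24842358]
(((255.84629821777344, 184.2613525390625), (48.808189392089844, 52.31272888183594), 89.62077331542969), array([ 610.99204887, -275.42790096,   60.        ]))
[ 609.96242174 -276.36721124  191.51549631]
```

Emit:
step_arm --moves '[{"translation": [0, 0, 2.5], "angular": [0, 0, 0]}, {"translation": [0, 0, 2.5], "angular": [0, 0, 0]}, {"translation": [0, 0, 2.5], "angular": [0, 0, 0]}, {"translation": [0, 0, 1.5], "angular": [0, 0, 0]}, {"translation": [0, 0, 1.0], "angular": [0, 0, 0]}, {"translation": [0, 0, 0], "angular": [0, 0, 0]}, {"translation": [0, 0, 0], "angular": [0, 0, 0]}, {"translation": [0, 0, 0], "angular": [0, 0, 0]}]'

```text
t: 4.05
ee_pos: [610.9, -276.0, 93.4]
eef_rot: [[-0.662, 0.75, 0.001], [0.75, 0.662, -0.001], [-0.001, 0.001, -1.0]]
contact_force: [0.2, 0.3, 0.3]
width: 1.002
```

Run:
```python
from h import *
W=camera_info("wrist");im=snapshot("wrist")
cv2.imwrite("pics/w3.png",im[:,:,::-1])
s=bot.get_state();print(s["t"],s["ee_pos"],s["eef_rot"],s["contact_force"])
```

```text
4.1 [ 610.826221   -275.98902648   93.30749257] [[-6.61626805e-01  7.49832219e-01  1.27032562e-03]
 [ 7.49832386e-01  6.61627691e-01 -4.36068986e-04]
 [-1.16746118e-03  6.64016361e-04 -9.99999098e-01]] [ 1.68677971 -0.14413786  0.39348704]
```

View pics/w3.png

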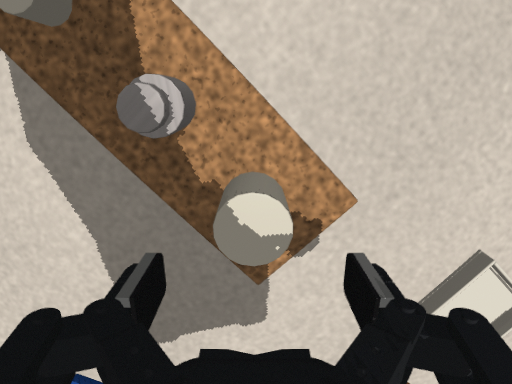

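Run:
```python
from h import *
W=camera_info("wrist")
for p in [(253,229),(253,228)]: print(onz(W,p,60))
print(onz(W,(213,229),60),onz(W,(293,229),60),onz(W,(253,265),60),proj(W,bot.get_state()["ee_pos"]), proj(W,[610.8,-276,60]))
```

```text
[ 610.98085955 -275.37691754   60.        ]
[ 610.54155874 -274.87795554   60.        ]
[ 592.6510546 -291.5780061   60.       ] [ 629.35120995 -259.2164359    60.        ] [ 627.51303022 -294.15567968   60.        ] [251.82209334 256.12662594] [252.10419729 229.52212833]
```

Emit:
step_arm --moves '[{"translation": [0, 0, 2.0], "angular": [0, 0, 0]}, {"translation": [0, 0, 2.0], "angular": [0, 0, 0]}, {"translation": [0, 0, 1.5], "angular": [0, 0, 0]}, {"translation": [0, 0, 1.0], "angular": [0, 0, 0]}, {"translation": [0, 0, 0], "angular": [0, 0, 0]}, {"translation": [0, 0, 0], "angular": [0, 0, 0]}, {"translation": [0, 0, 0], "angular": [0, 0, 0]}]'

```text
t: 4.8
ee_pos: [610.9, -276.1, 28.2]
eef_rot: [[-0.662, 0.75, 0.001], [0.75, 0.662, -0.001], [-0.001, 0.001, -1.0]]
contact_force: [0.1, 0.3, -0.2]
width: 0.999
```

Emit:
step_arm --moves '[{"translation": [0, 0, 0], "angular": [0, 0, 0]}, {"translation": [0, 0, 0], "angular": [0, 0, 0]}, {"translation": [0, 0, 0], "angular": [0, 0, 0]}, {"translation": [0, 0, 0], "angular": [0, 0, 0]}, {"translation": [0, 0, 0], "angular": [0, 0, 0]}, {"translation": [0, 0, 0], "angular": [0, 0, 0]}, {"translation": [0, 0, 0], "angular": [0, 0, 0]}]' --gripper -1 --grip_force 30

```text
t: 5.5
ee_pos: [610.4, -276.0, 27.8]
eef_rot: [[-0.662, 0.75, 0.0], [0.75, 0.662, -0.0], [-0.0, 0.0, -1.0]]
contact_force: [-2.5, 0.5, 4.9]
width: 0.577
```

Run:
```python
from h import *
s=bot.get_state();print(s["t"],s["ee_pos"],s["contact_force"],s["moment"],s["width"],s["width"]*85)
cv2.imwrite("pics/w4.png",snapshot("wrist")[:,:,::-1])
```

```text
5.5 [ 610.44235328 -276.00200647   27.81685569] [-2.49572122  0.49942756  4.88609699] [0.18549077 0.30384328 0.0575355 ] 0.576687013346118 49.01839613442004
```

View pics/w4.png

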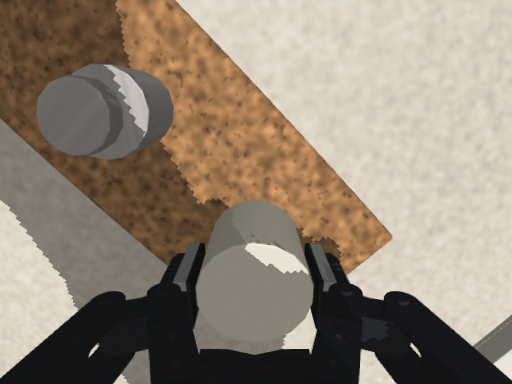

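Emit:
step_arm --moves '[{"translation": [0, 0, -0.5], "angular": [0, 0, 0]}, {"translation": [0, 0, -1.5], "angular": [0, 0, 0]}, {"translation": [0, 0, -2.2], "angular": [0, 0, 0]}, {"translation": [0, 0, -2.2], "angular": [0, 0, 0]}, {"translation": [0, 0, -2.2], "angular": [0, 0, 0]}, {"translation": [0, 0, -1.8], "angular": [0, 0, 0]}, {"translation": [0, 0, -0.8], "angular": [0, 0, 0]}, {"translation": [0, 0, 0], "angular": [0, 0, 0]}, {"translation": [0, 0, 0], "angular": [0, 0, 0]}]' --grip_force 40

```text
t: 6.45
ee_pos: [610.0, -275.6, 138.8]
eef_rot: [[-0.662, 0.75, -0.001], [0.75, 0.662, 0.0], [0.001, -0.0, -1.0]]
contact_force: [-0.2, -0.3, -8.1]
width: 0.573
```

Run:
```python
from h import *
s=bot.get_state();print(s["t"],s["ee_pos"],s["contact_force"],s["moment"],s["width"]*85)
cv2.imwrite("pics/w5.png",snapshot("wrist")[:,:,::-1])
```

```text
6.45 [ 610.04877588 -275.55176028  138.75097581] [-0.20251906 -0.34331214 -8.06971097] [-0.02410501  0.05166949 -0.06551973] 48.689309734772536
```

View pics/w5.png

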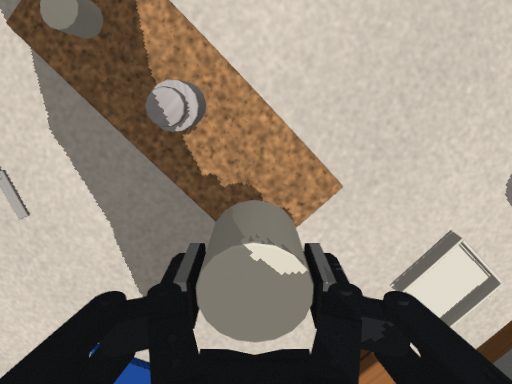

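Emit:
step_arm --moves '[{"translation": [1.5, 0.63, 0], "angular": [0, 0, 0]}, {"translation": [2.9, 1.217, 0], "angular": [0, 0, 0]}, {"translation": [2.9, 1.217, 0], "angular": [0, 0, 0]}, {"translation": [2.9, 1.217, 0], "angular": [0, 0, 0]}, {"translation": [2.9, 1.217, 0], "angular": [0, 0, 0]}, {"translation": [2.9, 1.217, 0], "angular": [0, 0, 0]}, {"translation": [2.9, 1.217, 0], "angular": [0, 0, 0]}, {"translation": [2.9, 1.217, 0], "angular": [0, 0, 0]}, {"translation": [2.9, 1.217, 0], "angular": [0, 0, 0]}, {"translation": [2.9, 1.217, 0], "angular": [0, 0, 0]}, {"translation": [2.9, 1.217, 0], "angular": [0, 0, 0]}, {"translation": [2.9, 1.217, 0], "angular": [0, 0, 0]}, {"translation": [2.9, 1.217, 0], "angular": [0, 0, 0]}, {"translation": [1.4, 0.6, 0], "angular": [0, 0, 0]}, {"translation": [0, 0, 0], "angular": [0, 0, 0]}, {"translation": [0, 0, 0], "angular": [0, 0, 0]}, {"translation": [0, 0, 0], "angular": [0, 0, 0]}, {"translation": [0, 0, 0], "angular": [0, 0, 0]}]'

```text
t: 8.3
ee_pos: [479.8, 110.8, 139.2]
eef_rot: [[-0.661, 0.751, -0.0], [0.751, 0.661, -0.0], [-0.0, -0.0, -1.0]]
contact_force: [-0.0, -0.8, -7.0]
width: 0.573
```

```bash
cat > st.py <<'E'
from h import *
a=np.radians(-3.55);ex=np.array([np.cos(a),np.sin(a),0]);ey=np.array([-np.sin(a),np.cos(a),0])
C=np.array([510.4,134.1,40])+30*ex
N=lambda p:np.array([(p-C)@ex,(p-C)@ey,p[2]-40]).round(2)
Wd=lambda x,y,z:C+x*ex+y*ey+np.array([0,0,z])
def st():
    s=bot.get_state();f=np.array(s["contact_force"]);R=np.array(s["eef_rot"])
    print("t",s["t"],"nest",N(np.array(s["ee_pos"])),"F nest",np.round([f@ex,f@ey,f[2]],2),"M",np.round(s["moment"],2),"w",round(s["width"]*85,1),"jaw",round(np.degrees(np.arctan2(R[1,1],R[0,1]))+3.55,2),"z",R[:,2].round(4))
    return s
def mv(dx,dy,dz):
    R=np.array(bot.get_state()["eef_rot"]);d=dx*ex+dy*ey+np.array([0,0,dz]);print("tool cm",(R.T@d/10).round(3))
E
python3 - <<'E'
from st import *
W=camera_info("wrist");s=st();im=snapshot("wrist");cv2.imwrite("pics/w6.png",im[:,:,::-1])
mv(-60-N(np.array(s["ee_pos"]))[0],-24-N(np.array(s["ee_pos"]))[1],0)
zt=s["ee_pos"][2]+32.2
for p in [(254.5,288),(254.5,342),(197,285),(312,285)]:
    P=onz(W,p,zt);print(p,N(P), (np.array(s["eef_rot"]).T@(P-s["ee_pos"])).round(1))
for q in [(32.1,0,18),(0,-34.3,18),(-19,12,25),(51,0,34),(0,-51,34)]: print(q,proj(W,Wd(*q)).round(1))
E
```

```text
t 8.3 nest [-59.06 -25.13  99.16] F nest [ 0.04 -0.78 -6.98] M [-0.02  0.   -0.02] w 48.7 jaw 44.9 z [-2.e-04 -4.e-04 -1.e+00]
tool cm [ 0.146  0.013 -0.   ]
(254.5, 288) [-60.14 -22.17 131.36] [  2.9   1.3 -32.2]
(254.5, 342) [-40.1  -42.26 131.36] [-25.5   1.3 -32.2]
(197, 285) [-77.84 -37.92 131.36] [  4.2 -22.3 -32.2]
(312, 285) [-44.32  -4.53 131.36] [  4.2  25.  -32.2]
(32.1, 0, 18) [354.2 258. ]
(0, -34.3, 18) [296.5 260.2]
(-19, 12, 25) [326.3 209.4]
(51, 0, 34) [375.3 282.9]
(0, -51, 34) [283.2 284.1]
```

View pics/w6.png

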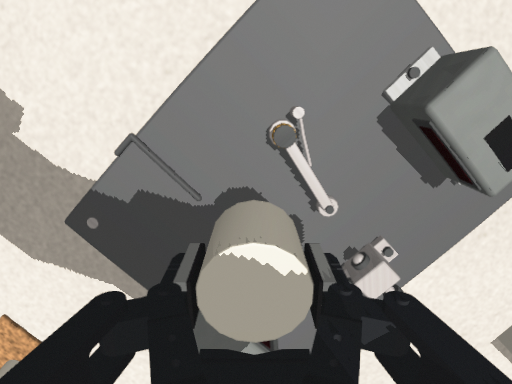

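Run:
```python
from st import *
for n in("scene","side"):
    im=snapshot(n)[:,:,::-1]; ci=camera_info(n); s=bot.get_state()
    c=proj(ci,s["ee_pos"]);print(n,c,proj(ci,np.array(s["ee_pos"])+[0,0,32]),proj(ci,np.array(s["ee_pos"])-[0,0,22]))
    x,y=int(c[0]),int(c[1]);cr=im[max(0,y-60):y+60,max(0,x-70):x+70]
    cv2.imwrite(f"pics/{n}6.png",cv2.resize(cr,None,fx=5,fy=5,interpolation=cv2.INTER_CUBIC))
```

```text
scene [276.39902834 104.5303378 ] [277.20833891  93.88412647] [275.87196656 111.45956565]
side [243.84774424 262.60378242] [243.06863951 251.38065963] [244.3512728  269.84646808]
```

View pics/side6.png

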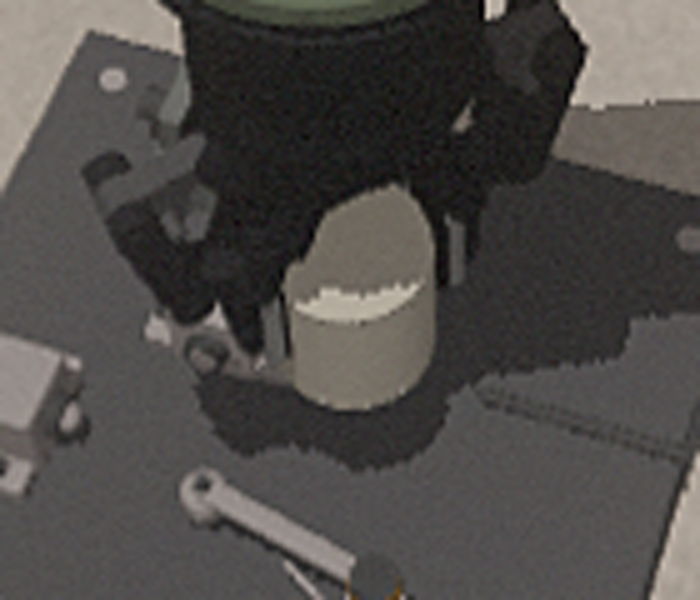

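View pics/scene6.png

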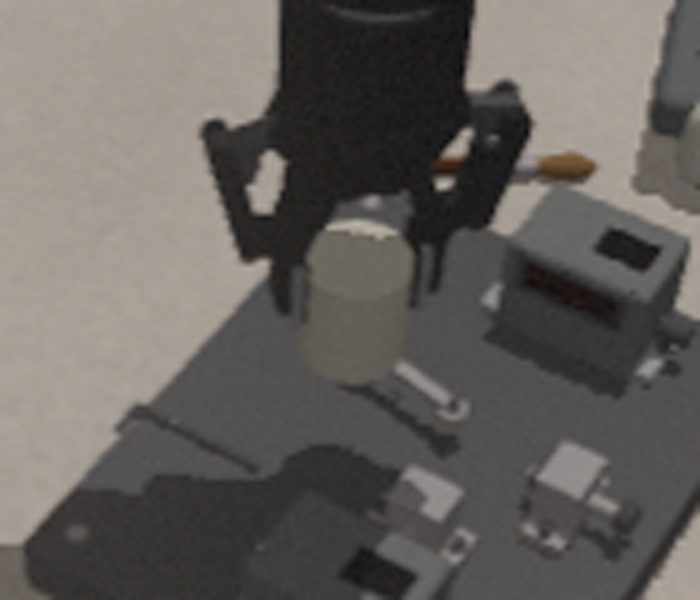

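Emit:
step_arm --moves '[{"translation": [-0.3, -0.4, 0.5], "angular": [0, 0, 0]}, {"translation": [0, 0, 1.5], "angular": [0, 0, 0]}, {"translation": [0, 0, 2.0], "angular": [0, 0, 0]}, {"translation": [0, 0, 1.8], "angular": [0, 0, 0]}, {"translation": [0, 0, 1.0], "angular": [0, 0, 0]}, {"translation": [0, 0, 0.4], "angular": [0, 0, 0]}, {"translation": [0, 0, 0], "angular": [0, 0, 0]}, {"translation": [0, 0, 0], "angular": [0, 0, 0]}, {"translation": [0, 0, 0], "angular": [0, 0, 0]}]'

```text
t: 9.35
ee_pos: [479.0, 106.9, 67.9]
eef_rot: [[-0.662, 0.75, 0.001], [0.75, 0.662, 0.0], [-0.0, 0.001, -1.0]]
contact_force: [-0.0, -0.4, -7.3]
width: 0.575
```

Emit:
step_arm --moves '[{"translation": [0, 0, 0.1], "angular": [0, 0, 0]}, {"translation": [0, 0, 0.1], "angular": [0, 0, 0]}, {"translation": [0, 0, 0], "angular": [0, 0, 0]}, {"translation": [0, 0, 0], "angular": [0, 0, 0]}]'

```text
t: 9.75
ee_pos: [478.7, 106.8, 65.3]
eef_rot: [[-0.662, 0.75, -0.0], [0.75, 0.662, -0.0], [0.0, -0.0, -1.0]]
contact_force: [-0.0, 0.1, -6.4]
width: 0.574
```

```bash
python3 -c "
from st import *
st()"
```

```text
t 9.75 nest [-59.98 -29.26  25.31] F nest [-0.02  0.14 -6.38] M [ 0.04  0.04 -0.02] w 48.8 jaw 44.97 z [-0. -0. -1.]
```

Emit:
step_arm --moves '[{"translation": [0, 0, 0.1], "angular": [0, 0, 0]}, {"translation": [0, 0, 0.1], "angular": [0, 0, 0]}, {"translation": [0, 0, 0.05], "angular": [0, 0, 0]}, {"translation": [0, 0, 0], "angular": [0, 0, 0]}, {"translation": [0, 0, 0], "angular": [0, 0, 0]}]'

```text
t: 10.25
ee_pos: [478.7, 106.7, 62.8]
eef_rot: [[-0.662, 0.75, -0.0], [0.75, 0.662, -0.0], [-0.0, -0.0, -1.0]]
contact_force: [-0.3, -0.8, -7.2]
width: 0.575
```

Emit:
step_arm --moves '[{"translation": [0, 0, 0.05], "angular": [0, 0, 0]}, {"translation": [0, 0, 0.05], "angular": [0, 0, 0]}, {"translation": [0, 0, 0], "angular": [0, 0, 0]}, {"translation": [0, 0, 0], "angular": [0, 0, 0]}]'

```text
t: 10.65
ee_pos: [478.7, 106.7, 61.9]
eef_rot: [[-0.662, 0.75, 0.0], [0.75, 0.662, 0.0], [-0.0, 0.0, -1.0]]
contact_force: [-1.1, -0.2, -2.2]
width: 0.573
```

Emit:
step_arm --moves '[{"translation": [0, 0, 0], "angular": [0, 0, 0]}, {"translation": [0, 0, 0], "angular": [0, 0, 0]}, {"translation": [0, 0, 0], "angular": [0, 0, 0]}, {"translation": [0, 0, 0], "angular": [0, 0, 0]}, {"translation": [0, 0, -0.2], "angular": [0, 0, 0]}, {"translation": [0, 0, -0.2], "angular": [0, 0, 0]}, {"translation": [0, 0, 0], "angular": [0, 0, 0]}, {"translation": [0, 0, 0], "angular": [0, 0, 0]}]' --gripper 0.35

```text
t: 11.45
ee_pos: [478.7, 106.8, 65.9]
eef_rot: [[-0.662, 0.75, 0.0], [0.75, 0.662, 0.0], [-0.0, 0.0, -1.0]]
contact_force: [0.5, -0.1, 0.1]
width: 0.677
```

Run:
```python
from st import *
s=st()
W=camera_info("wrist");cv2.imwrite("pics/w7.png",snapshot("wrist")[:,:,::-1])
print(proj(W,Wd(-60,-29.5,54)))
```

```text
t 11.45 nest [-59.94 -29.22  25.87] F nest [ 0.46 -0.08  0.14] M [-0.01  0.01  0.05] w 57.6 jaw 44.98 z [ 2.e-04  1.e-04 -1.e+00]
[250.82744818 288.42910293]
```

View pics/w7.png

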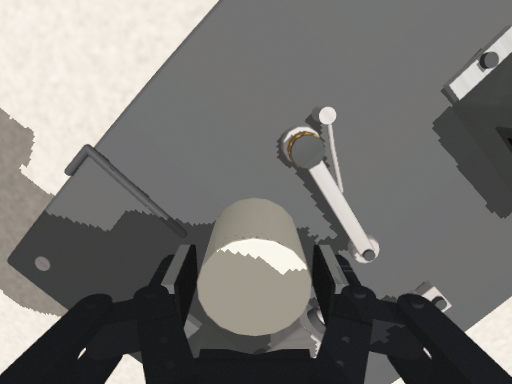

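Emit:
step_arm --moves '[{"translation": [0, 0, 0], "angular": [0, 0, 0]}, {"translation": [0, 0, 0], "angular": [0, 0, 0]}, {"translation": [0, 0, 0], "angular": [0, 0, 0]}, {"translation": [0, 0, 0], "angular": [0, 0, 0]}, {"translation": [0, 0, 0], "angular": [0, 0, 0]}]' --gripper -1 --grip_force 25

```text
t: 12.0
ee_pos: [478.6, 106.7, 65.9]
eef_rot: [[-0.662, 0.75, -0.0], [0.75, 0.662, 0.0], [0.0, 0.0, -1.0]]
contact_force: [-1.6, -0.6, 6.8]
width: 0.578
```

Emit:
step_arm --moves '[{"translation": [-0.12, 0.235, 0], "angular": [0, 0, 0]}, {"translation": [-0.12, 0.235, 0], "angular": [0, 0, 0]}, {"translation": [-0.12, 0.235, 0], "angular": [0, 0, 0]}, {"translation": [-0.12, 0.235, 0], "angular": [0, 0, 0]}, {"translation": [-0.12, 0.235, 0], "angular": [0, 0, 0]}, {"translation": [-0.12, 0.235, 0], "angular": [0, 0, 0]}, {"translation": [0, 0, 0], "angular": [0, 0, 0]}, {"translation": [0, 0, 0], "angular": [0, 0, 0]}]'

```text
t: 12.8
ee_pos: [491.3, 109.9, 65.8]
eef_rot: [[-0.661, 0.75, -0.005], [0.75, 0.661, -0.001], [0.003, -0.005, -1.0]]
contact_force: [-19.0, -4.4, 24.7]
width: 0.573
```

Run:
```python
from st import *
s=st()
im=snapshot("side")[:,:,::-1];cv2.imwrite("pics/sd8.png",cv2.resize(im[220:340,150:290],None,fx=5,fy=5,interpolation=cv2.INTER_CUBIC))
```

```text
t 12.8 nest [-47.59 -25.33  25.78] F nest [-18.71  -5.57  24.74] M [-1.05  3.99 -0.08] w 48.7 jaw 44.95 z [-5.5e-03 -7.0e-04 -1.0e+00]
```

View pics/sd8.png

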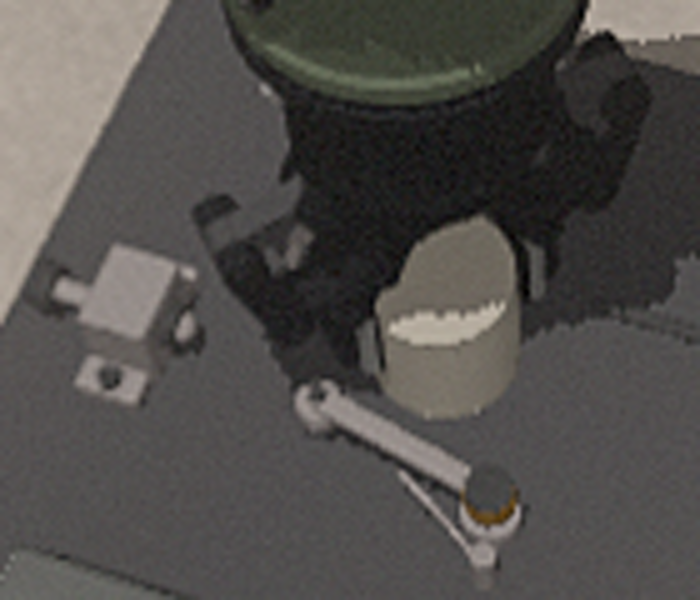

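Emit:
step_arm --moves '[{"translation": [0, 0, -0.05], "angular": [0, 0, 0]}, {"translation": [0, 0, -0.05], "angular": [0, 0, 0]}, {"translation": [0, 0, 0], "angular": [0, 0, 0]}, {"translation": [0, 0, 0], "angular": [0, 0, 0]}, {"translation": [0, 0, 0], "angular": [0, 0, 0]}]'

```text
t: 13.35
ee_pos: [493.4, 110.7, 66.4]
eef_rot: [[-0.662, 0.75, -0.001], [0.75, 0.662, -0.0], [0.001, -0.001, -1.0]]
contact_force: [-5.5, 0.7, -7.9]
width: 0.576
```

Run:
```python
from st import *
s=st()
cv2.imwrite("pics/w8.png",snapshot("wrist")[:,:,::-1])
```

```text
t 13.35 nest [-45.56 -24.45  26.45] F nest [-5.56  0.37 -7.9 ] M [ 0.25  1.3  -0.11] w 48.9 jaw 44.98 z [-1.5e-03 -3.0e-04 -1.0e+00]
```

View pics/w8.png

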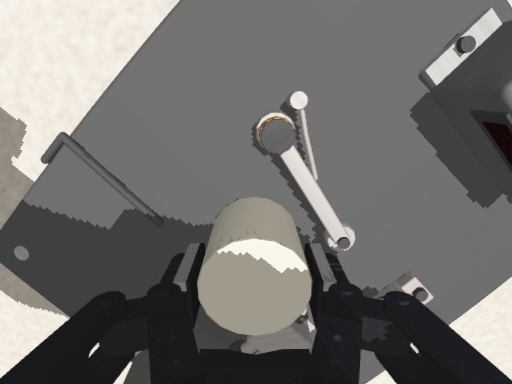

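Emit:
step_arm --moves '[{"translation": [0, 0, -0.1], "angular": [0, 0, 0]}, {"translation": [0, 0, 0], "angular": [0, 0, 0]}, {"translation": [0, 0, 0], "angular": [0, 0, 0]}]'

```text
t: 13.7
ee_pos: [493.8, 110.9, 67.7]
eef_rot: [[-0.662, 0.75, -0.0], [0.75, 0.662, 0.0], [0.0, -0.0, -1.0]]
contact_force: [-5.4, 2.4, -7.4]
width: 0.575
```

Run:
```python
from st import *
s=st()
```

```text
t 13.7 nest [-45.09 -24.22  27.72] F nest [-5.56  2.08 -7.44] M [ 0.61  1.2  -0.05] w 48.9 jaw 44.99 z [-4.e-04  1.e-04 -1.e+00]
```

Emit:
step_arm --moves '[{"translation": [0.07, -0.14, 0], "angular": [0, 0, 0]}, {"translation": [0.07, -0.14, 0], "angular": [0, 0, 0]}, {"translation": [0, 0, 0], "angular": [0, 0, 0]}]'

```text
t: 14.0
ee_pos: [491.3, 109.6, 68.0]
eef_rot: [[-0.661, 0.75, 0.001], [0.75, 0.661, -0.0], [-0.001, 0.001, -1.0]]
contact_force: [0.6, 0.1, -7.7]
width: 0.571
```

Run:
```python
from st import *
s=st()
for n,b in (("side",(170,230,270,320)),("scene",(240,70,330,150))):
    im=snapshot(n)[:,:,::-1];cv2.imwrite(f"pics/{n}9.png",cv2.resize(im[b[1]:b[3],b[0]:b[2]],None,fx=7,fy=7,interpolation=cv2.INTER_CUBIC))
```

```text
t 14.0 nest [-47.59 -25.62  27.96] F nest [ 0.6   0.16 -7.72] M [ 0.1   0.14 -0.03] w 48.6 jaw 44.96 z [ 9.e-04 -1.e-04 -1.e+00]
```

View pics/side9.png

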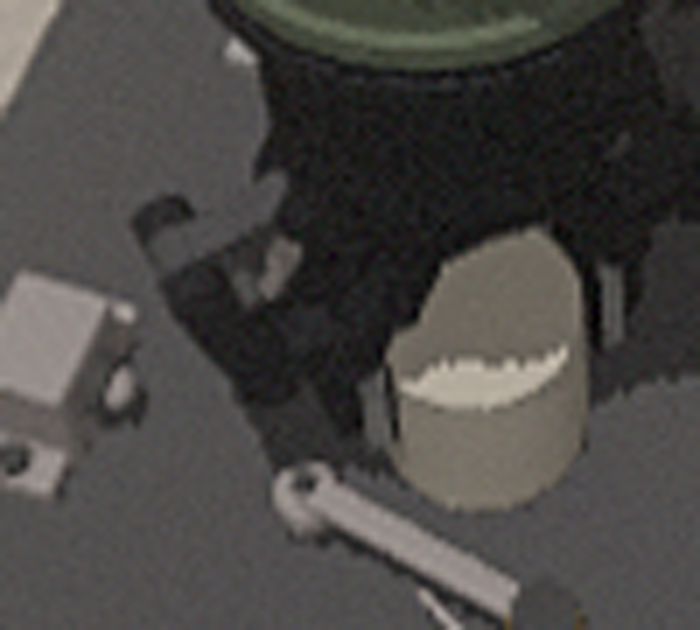

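View pics/scene9.png

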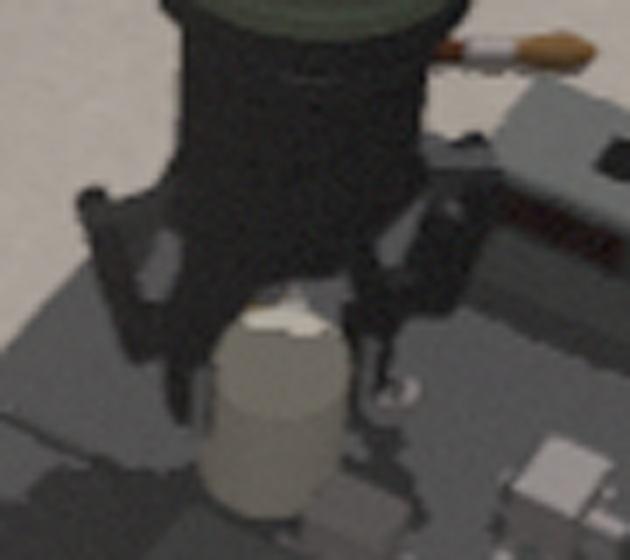

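Run:
```python
from st import *
S=camera_info("scene");D=camera_info("side")
for r in (26,30,36):
  for h in (20,26,32,38):
    p=Wd(-47.6+r*.707,-25.6+r*.707,h)
    a=proj(S,p);b=proj(D,p);print(r,h,((a-[240,70])*7).round(),((b-[170,230])*7).round())
for h in (18,25,30): print("roller",h,((proj(S,Wd(-19,12,h))-[240,70])*7).round(),((proj(D,Wd(-19,12,h))-[170,230])*7).round())
p=Wd(-47.6,-25.6,60);
for h in(6,60):print("cyl",h,((proj(S,Wd(-47.6,-25.6,h))-[240,70])*7).round(),((proj(D,Wd(-47.6,-25.6,h))-[170,230])*7).round())
```

```text
26 20 [341. 410.] [381. 428.]
26 26 [343. 399.] [379. 417.]
26 32 [344. 387.] [377. 405.]
26 38 [346. 375.] [375. 392.]
30 20 [352. 409.] [365. 436.]
30 26 [354. 397.] [363. 424.]
30 32 [355. 385.] [361. 412.]
30 38 [357. 373.] [359. 400.]
36 20 [369. 406.] [341. 446.]
36 26 [370. 394.] [339. 434.]
36 32 [372. 383.] [337. 423.]
36 38 [374. 371.] [335. 410.]
roller 18 [393. 392.] [309. 492.]
roller 25 [395. 378.] [307. 479.]
roller 30 [396. 368.] [305. 469.]
cyl 6 [267. 449.] [486. 410.]
cyl 60 [277. 342.] [475. 299.]
```

Emit:
step_arm --moves '[{"translation": [0, 0, -0.2], "angular": [0, 0, 0]}, {"translation": [0, 0, -0.2], "angular": [0, 0, 0]}, {"translation": [0, 0, 0], "angular": [0, 0, 0]}, {"translation": [-0.07, 0.14, 0], "angular": [0, 0, 0]}, {"translation": [-0.07, 0.14, 0], "angular": [0, 0, 0]}, {"translation": [0, 0, 0], "angular": [0, 0, 0]}, {"translation": [0, 0, 0], "angular": [0, 0, 0]}]'

```text
t: 14.8
ee_pos: [493.9, 110.9, 71.7]
eef_rot: [[-0.662, 0.75, -0.0], [0.75, 0.662, 0.0], [0.0, -0.0, -1.0]]
contact_force: [-2.6, 2.1, -7.2]
width: 0.573
```

Run:
```python
from st import *
s=st()
```

```text
t 14.8 nest [-45.05 -24.2   31.68] F nest [-2.68  1.9  -7.22] M [ 0.51  0.58 -0.03] w 48.7 jaw 44.99 z [-3.e-04  1.e-04 -1.e+00]
```

Emit:
step_arm --moves '[{"translation": [0, 0, 0], "angular": [0, 0, 0]}, {"translation": [0, 0, 0], "angular": [0, 0, 0]}, {"translation": [0, 0, 0], "angular": [0, 0, 0]}]'

```text
t: 15.1
ee_pos: [494.0, 110.7, 71.8]
eef_rot: [[-0.662, 0.75, -0.0], [0.75, 0.662, 0.0], [0.0, -0.0, -1.0]]
contact_force: [-2.5, 2.5, -6.6]
width: 0.576
```

Run:
```python
from st import *
s=st()
W=camera_info("wrist");im=snapshot("wrist")[:,:,::-1];cv2.imwrite("pics/w10.png",cv2.resize(im[180:384,180:440],None,fx=3,fy=3,interpolation=cv2.INTER_CUBIC))
s=st()
```

```text
t 15.1 nest [-44.97 -24.36  31.78] F nest [-2.7   2.33 -6.56] M [0.55 0.61 0.02] w 49.0 jaw 44.98 z [-1.e-04  0.e+00 -1.e+00]
t 15.15 nest [-44.97 -24.35  31.79] F nest [-2.88  1.7  -6.9 ] M [ 0.58  0.64 -0.02] w 49.2 jaw 44.98 z [-1.e-04  0.e+00 -1.e+00]
```

View pics/w10.png

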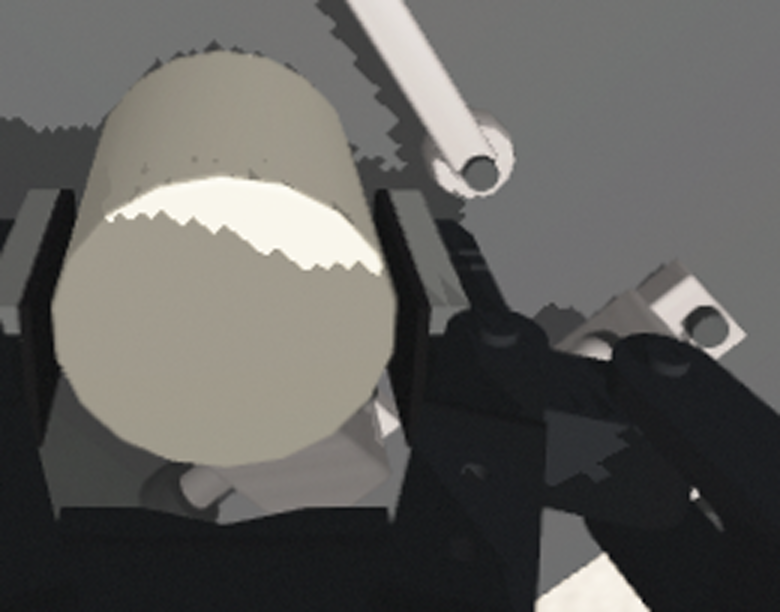

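Emit:
step_arm --moves '[{"translation": [0.21, -0.12, 0], "angular": [0, 0, 0]}, {"translation": [0.21, -0.12, 0], "angular": [0, 0, 0]}, {"translation": [0.21, -0.12, 0.1], "angular": [0, 0, 0]}, {"translation": [0, 0, 0.2], "angular": [0, 0, 0]}, {"translation": [0, 0, 0.2], "angular": [0, 0, 0]}, {"translation": [0, 0, 0.05], "angular": [0, 0, 0]}, {"translation": [0, 0, 0], "angular": [0, 0, 0]}, {"translation": [0, 0, 0], "angular": [0, 0, 0]}]'

```text
t: 15.95
ee_pos: [487.2, 112.9, 66.3]
eef_rot: [[-0.662, 0.75, 0.0], [0.75, 0.662, -0.0], [-0.0, -0.0, -1.0]]
contact_force: [0.2, -0.3, -6.9]
width: 0.576
```

Run:
```python
from st import *
s=st()
```

```text
t 15.95 nest [-51.85 -22.56  26.28] F nest [ 0.26 -0.33 -6.87] M [-0.02 -0.05 -0.05] w 49.0 jaw 44.97 z [ 0.e+00 -1.e-04 -1.e+00]
```

Emit:
step_arm --moves '[{"translation": [0, 0, 0.05], "angular": [0, 0, 0]}, {"translation": [0, 0, 0.05], "angular": [0, 0, 0]}, {"translation": [0, 0, 0], "angular": [0, 0, 0]}]'

```text
t: 16.25
ee_pos: [487.2, 113.0, 65.7]
eef_rot: [[-0.662, 0.75, 0.0], [0.75, 0.662, 0.0], [0.0, 0.0, -1.0]]
contact_force: [-3.3, -0.8, 7.2]
width: 0.576
```

Emit:
step_arm --moves '[{"translation": [0, 0, 0], "angular": [0, 0, 0]}, {"translation": [0, 0, 0], "angular": [0, 0, 0]}, {"translation": [0, 0, 0], "angular": [0, 0, 0]}, {"translation": [0, 0, 0], "angular": [0, 0, 0]}, {"translation": [0, 0, -0.2], "angular": [0, 0, 0]}, {"translation": [0, 0, -0.2], "angular": [0, 0, 0]}, {"translation": [0, 0, 0], "angular": [0, 0, 0]}, {"translation": [0, 0, 0], "angular": [0, 0, 0]}]' --gripper 0.3

```text
t: 17.05
ee_pos: [487.2, 113.0, 69.4]
eef_rot: [[-0.662, 0.75, 0.0], [0.75, 0.662, 0.0], [-0.0, 0.0, -1.0]]
contact_force: [0.2, 0.4, 0.1]
width: 0.652
```

Emit:
step_arm --moves '[{"translation": [0, 0, 0], "angular": [0, 0, 0]}, {"translation": [0, 0, 0], "angular": [0, 0, 0]}, {"translation": [0, 0, 0], "angular": [0, 0, 0]}, {"translation": [0, 0, 0], "angular": [0, 0, 0]}, {"translation": [0, 0, 0], "angular": [0, 0, 0]}]' --gripper -1 --grip_force 25

```text
t: 17.55
ee_pos: [487.1, 113.0, 69.4]
eef_rot: [[-0.662, 0.75, -0.0], [0.75, 0.662, 0.0], [0.0, -0.0, -1.0]]
contact_force: [-2.4, 0.1, 6.2]
width: 0.579
```

Emit:
step_arm --moves '[{"translation": [0, 0, -0.1], "angular": [0, 0, 0]}, {"translation": [0, 0, -0.1], "angular": [0, 0, 0]}, {"translation": [0, 0, 0], "angular": [0, 0, 0]}, {"translation": [0, 0, 0], "angular": [0, 0, 0]}]'

```text
t: 17.95
ee_pos: [487.0, 113.0, 71.2]
eef_rot: [[-0.662, 0.75, -0.0], [0.75, 0.662, -0.0], [0.0, -0.0, -1.0]]
contact_force: [0.8, 0.2, -6.3]
width: 0.574
```

Run:
```python
from st import *
s=st()
im=snapshot("wrist")[:,:,::-1];cv2.imwrite("pics/w11.png",im)
```

```text
t 17.95 nest [-52.05 -22.53  31.16] F nest [ 0.81  0.24 -6.33] M [-0.01  0.02  0.01] w 48.8 jaw 44.97 z [-3.e-04 -1.e-04 -1.e+00]
```

View pics/w11.png

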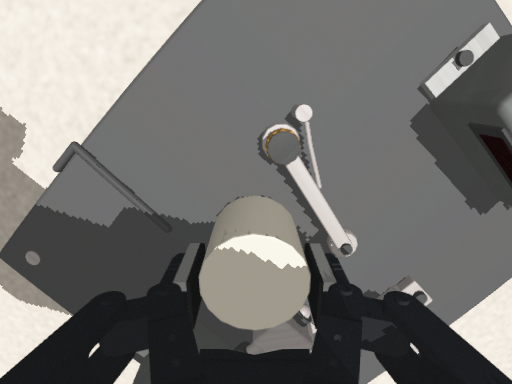

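Emit:
step_arm --moves '[{"translation": [-0.03, 0.217, 0], "angular": [0, 0, 0]}, {"translation": [-0.03, 0.217, 0], "angular": [0, 0, 0]}, {"translation": [-0.03, 0.217, 0], "angular": [0, 0, 0]}, {"translation": [-0.03, 0.217, 0], "angular": [0, 0, 0]}, {"translation": [-0.03, 0.217, 0], "angular": [0, 0, 0]}, {"translation": [-0.03, 0.217, 0], "angular": [0, 0, 0]}, {"translation": [-0.03, 0.217, 0], "angular": [0, 0, 0]}, {"translation": [-0.03, 0.217, 0], "angular": [0, 0, 0]}, {"translation": [0, 0, 0], "angular": [0, 0, 0]}, {"translation": [0, 0, 0], "angular": [0, 0, 0]}]'

```text
t: 19.0
ee_pos: [501.7, 122.5, 71.2]
eef_rot: [[-0.662, 0.75, -0.0], [0.75, 0.662, -0.0], [-0.0, -0.0, -1.0]]
contact_force: [-0.3, -0.8, -7.2]
width: 0.578
```

Run:
```python
from st import *
s=st()
```

```text
t 19.0 nest [-38.02 -12.08  31.25] F nest [-0.25 -0.85 -7.2 ] M [-0.25  0.23 -0.09] w 49.1 jaw 44.97 z [-2.e-04 -2.e-04 -1.e+00]
```

Emit:
step_arm --moves '[{"translation": [-0.01, 0.19, 0], "angular": [0, 0, 0]}, {"translation": [-0.01, 0.19, 0], "angular": [0, 0, 0]}, {"translation": [-0.01, 0.19, 0], "angular": [0, 0, 0]}, {"translation": [-0.01, 0.19, 0], "angular": [0, 0, 0]}, {"translation": [-0.01, 0.19, 0], "angular": [0, 0, 0]}, {"translation": [-0.01, 0.19, 0], "angular": [0, 0, 0]}, {"translation": [-0.01, 0.19, 0], "angular": [0, 0, 0]}, {"translation": [0, 0, 0], "angular": [0, 0, 0]}, {"translation": [0, 0, 0], "angular": [0, 0, 0]}]'

```text
t: 19.9
ee_pos: [512.2, 131.0, 71.3]
eef_rot: [[-0.662, 0.75, 0.0], [0.75, 0.662, -0.0], [-0.0, 0.0, -1.0]]
contact_force: [0.4, -1.5, -6.8]
width: 0.576
```

Run:
```python
from st import *
s=st()
im=snapshot("wrist")[:,:,::-1];cv2.imwrite("pics/w12.png",im)
```

```text
t 19.9 nest [-28.    -3.02  31.31] F nest [ 0.46 -1.46 -6.78] M [-0.39  0.19 -0.  ] w 49.0 jaw 44.97 z [ 0. -0. -1.]
```

View pics/w12.png

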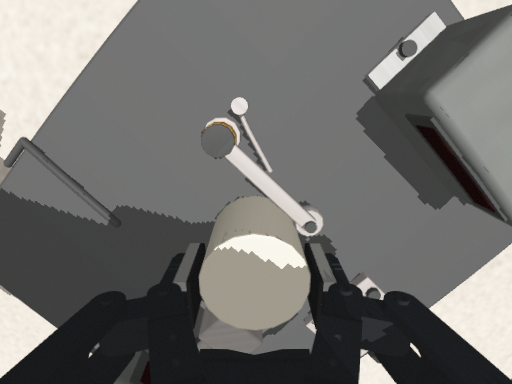

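Emit:
step_arm --moves '[{"translation": [-0.06, 0.177, 0], "angular": [0, 0, 0]}, {"translation": [-0.06, 0.177, 0], "angular": [0, 0, 0]}, {"translation": [-0.06, 0.177, 0], "angular": [0, 0, 0]}, {"translation": [-0.06, 0.177, 0], "angular": [0, 0, 0]}, {"translation": [-0.06, 0.177, 0], "angular": [0, 0, 0]}, {"translation": [-0.06, 0.177, 0], "angular": [0, 0, 0]}, {"translation": [0, 0, 0], "angular": [0, 0, 0]}]'

```text
t: 20.65
ee_pos: [522.8, 135.4, 71.3]
eef_rot: [[-0.662, 0.75, 0.0], [0.75, 0.662, 0.0], [-0.0, 0.0, -1.0]]
contact_force: [1.4, -1.9, -7.2]
width: 0.578
```

Run:
```python
from st import *
s=st()
```

```text
t 20.65 nest [-17.68   2.09  31.3 ] F nest [ 1.5  -1.85 -7.17] M [-0.42 -0.02 -0.05] w 49.1 jaw 44.98 z [ 3.e-04  0.e+00 -1.e+00]
```

Emit:
step_arm --moves '[{"translation": [-0.14, 0.14, 0], "angular": [0, 0, 0]}, {"translation": [-0.14, 0.14, 0], "angular": [0, 0, 0]}, {"translation": [-0.14, 0.14, 0], "angular": [0, 0, 0]}, {"translation": [-0.14, 0.14, 0], "angular": [0, 0, 0]}, {"translation": [-0.14, 0.14, 0], "angular": [0, 0, 0]}, {"translation": [-0.14, 0.14, 0], "angular": [0, 0, 0]}, {"translation": [0, 0, 0], "angular": [0, 0, 0]}, {"translation": [0, 0, 0], "angular": [0, 0, 0]}]'

```text
t: 21.45
ee_pos: [534.4, 134.5, 71.3]
eef_rot: [[-0.662, 0.75, 0.0], [0.75, 0.662, -0.0], [-0.0, 0.0, -1.0]]
contact_force: [0.8, -1.9, -6.6]
width: 0.573
```

Run:
```python
from st import *
s=st()
```

```text
t 21.45 nest [-6.04  1.92 31.3 ] F nest [ 0.88 -1.86 -6.58] M [-0.4  -0.13 -0.01] w 48.7 jaw 44.97 z [ 1.e-04 -0.e+00 -1.e+00]
```

Emit:
step_arm --moves '[{"translation": [-0.07, 0.07, 0], "angular": [0, 0, 0]}, {"translation": [-0.07, 0.07, 0], "angular": [0, 0, 0]}, {"translation": [-0.07, 0.07, 0], "angular": [0, 0, 0]}, {"translation": [0, 0, 0], "angular": [0, 0, 0]}, {"translation": [0, 0, 0], "angular": [0, 0, 0]}]'

```text
t: 21.95
ee_pos: [537.4, 134.4, 71.3]
eef_rot: [[-0.662, 0.75, 0.0], [0.75, 0.662, -0.0], [-0.0, 0.0, -1.0]]
contact_force: [1.4, -2.0, -6.2]
width: 0.576
```

```bash
python3 -c "
from st import *
st()"
```

```text
t 21.95 nest [-3.05  1.93 31.31] F nest [ 1.53 -1.94 -6.24] M [-0.44 -0.19 -0.04] w 49.0 jaw 44.97 z [ 1.e-04 -0.e+00 -1.e+00]
```

Emit:
step_arm --moves '[{"translation": [-0.07, 0.07, 0], "angular": [0, 0, 0]}, {"translation": [-0.07, 0.07, 0], "angular": [0, 0, 0]}, {"translation": [-0.07, 0.07, 0], "angular": [0, 0, 0]}, {"translation": [0, 0, 0], "angular": [0, 0, 0]}, {"translation": [0, 0, 0], "angular": [0, 0, 0]}]'

```text
t: 22.45
ee_pos: [540.4, 134.1, 71.3]
eef_rot: [[-0.662, 0.75, 0.0], [0.75, 0.662, -0.0], [-0.0, 0.0, -1.0]]
contact_force: [1.6, -2.3, -6.8]
width: 0.573
```

```bash
python3 -c "
from st import *
st()"
```

```text
t 22.45 nest [-0.07  1.9  31.31] F nest [ 1.69 -2.2  -6.75] M [-0.45 -0.31 -0.  ] w 48.7 jaw 44.97 z [ 1.e-04 -0.e+00 -1.e+00]
```

Emit:
step_arm --moves '[{"translation": [-0.07, 0.07, 0], "angular": [0, 0, 0]}, {"translation": [-0.07, 0.07, 0], "angular": [0, 0, 0]}, {"translation": [0, 0, 0], "angular": [0, 0, 0]}, {"translation": [0, 0, 0], "angular": [0, 0, 0]}]'

```text
t: 22.85
ee_pos: [542.4, 134.0, 71.3]
eef_rot: [[-0.662, 0.75, 0.0], [0.75, 0.662, -0.0], [-0.0, 0.0, -1.0]]
contact_force: [-0.0, -1.5, -5.9]
width: 0.574
```

```bash
python3 -c "
from st import *
st()"
```

```text
t 22.85 nest [ 1.9   1.92 31.31] F nest [ 0.06 -1.54 -5.93] M [-0.46 -0.3  -0.05] w 48.8 jaw 44.97 z [ 1.e-04 -0.e+00 -1.e+00]
```

Emit:
step_arm --moves '[{"translation": [-0.035, 0.035, 0], "angular": [0, 0, 0]}, {"translation": [-0.035, 0.035, 0], "angular": [0, 0, 0]}, {"translation": [0, 0, 0], "angular": [0, 0, 0]}, {"translation": [0, 0, 0], "angular": [0, 0, 0]}]'

```text
t: 23.25
ee_pos: [543.4, 134.0, 71.3]
eef_rot: [[-0.662, 0.75, 0.0], [0.75, 0.662, -0.0], [-0.0, 0.0, -1.0]]
contact_force: [2.3, -2.0, -6.6]
width: 0.573
```

```bash
python3 -c "
from st import *
st()"
```

```text
t 23.25 nest [ 2.9   1.91 31.31] F nest [ 2.41 -1.86 -6.65] M [-0.44 -0.37  0.04] w 48.7 jaw 44.97 z [ 1.e-04 -0.e+00 -1.e+00]
```

Emit:
step_arm --moves '[{"translation": [-0.035, 0.035, 0], "angular": [0, 0, 0]}, {"translation": [-0.035, 0.035, 0], "angular": [0, 0, 0]}, {"translation": [0, 0, 0], "angular": [0, 0, 0]}, {"translation": [0, 0, 0], "angular": [0, 0, 0]}]'

```text
t: 23.65
ee_pos: [544.1, 133.9, 71.3]
eef_rot: [[-0.662, 0.75, -0.0], [0.75, 0.662, -0.0], [0.0, -0.0, -1.0]]
contact_force: [-1.6, -1.2, -5.0]
width: 0.576
```

```bash
python3 -c "
from st import *
st()"
```

```text
t 23.65 nest [ 3.64  1.92 31.27] F nest [-1.54 -1.27 -5.  ] M [-0.39  0.16 -0.  ] w 49.0 jaw 44.98 z [-4.e-04 -1.e-04 -1.e+00]
```

Emit:
step_arm --moves '[{"translation": [-0.05, -0.09, 0], "angular": [0, 0, 0]}, {"translation": [-0.07, -0.07, 0], "angular": [0, 0, 0]}, {"translation": [-0.07, -0.07, 0], "angular": [0, 0, 0]}, {"translation": [0, 0, 0], "angular": [0, 0, 0]}, {"translation": [0, 0, 0], "angular": [0, 0, 0]}]'

```text
t: 24.15
ee_pos: [543.8, 130.8, 71.3]
eef_rot: [[-0.661, 0.75, 0.0], [0.75, 0.661, -0.0], [-0.0, -0.0, -1.0]]
contact_force: [0.9, -1.8, -6.0]
width: 0.574
```

```bash
python3 -c "
from st import *
st()"
```

```text
t 24.15 nest [ 3.57 -1.19 31.31] F nest [ 0.98 -1.77 -5.97] M [-0.59 -0.13 -0.02] w 48.8 jaw 44.96 z [ 0.e+00 -1.e-04 -1.e+00]
```

Emit:
step_arm --moves '[{"translation": [-0.07, -0.07, 0], "angular": [0, 0, 0]}, {"translation": [-0.035, -0.035, 0], "angular": [0, 0, 0]}, {"translation": [0, 0, 0], "angular": [0, 0, 0]}, {"translation": [0, 0, 0], "angular": [0, 0, 0]}]'

```text
t: 24.55
ee_pos: [543.8, 129.5, 71.4]
eef_rot: [[-0.662, 0.75, 0.0], [0.75, 0.662, 0.0], [-0.0, 0.0, -1.0]]
contact_force: [1.3, -2.1, -6.6]
width: 0.573
```

```bash
python3 -c "
from st import *
st()"
```

```text
t 24.55 nest [ 3.62 -2.55 31.35] F nest [ 1.4  -1.97 -6.6 ] M [-0.42 -0.34  0.03] w 48.7 jaw 44.97 z [ 2.e-04  0.e+00 -1.e+00]
```

Emit:
step_arm --moves '[{"translation": [-0.035, -0.035, 0], "angular": [0, 0, 0]}, {"translation": [-0.035, -0.035, 0], "angular": [0, 0, 0]}, {"translation": [0, 0, 0], "angular": [0, 0, 0]}, {"translation": [0, 0, 0], "angular": [0, 0, 0]}]'

```text
t: 24.95
ee_pos: [543.7, 128.6, 71.3]
eef_rot: [[-0.662, 0.75, 0.0], [0.75, 0.662, 0.0], [-0.0, 0.0, -1.0]]
contact_force: [1.0, -1.7, -6.5]
width: 0.573
```

```bash
python3 -c "
from st import *
st()"
```

```text
t 24.95 nest [ 3.55 -3.46 31.33] F nest [ 1.12 -1.65 -6.46] M [-0.34 -0.38  0.  ] w 48.7 jaw 44.97 z [ 1.e-04  1.e-04 -1.e+00]
```

Emit:
step_arm --moves '[{"translation": [-0.035, -0.035, 0], "angular": [0, 0, 0]}, {"translation": [-0.035, -0.035, 0], "angular": [0, 0, 0]}, {"translation": [0, 0, 0], "angular": [0, 0, 0]}, {"translation": [0, 0, 0], "angular": [0, 0, 0]}]'

```text
t: 25.35
ee_pos: [543.7, 128.0, 71.4]
eef_rot: [[-0.662, 0.75, 0.0], [0.75, 0.662, 0.0], [0.0, 0.001, -1.0]]
contact_force: [2.4, 3.5, -7.5]
width: 0.58
```

```bash
python3 -c "
from st import *
st()"
```

```text
t 25.35 nest [ 3.62 -4.   31.36] F nest [ 2.15  3.62 -7.51] M [ 0.82 -0.57 -0.03] w 49.3 jaw 44.99 z [ 3.e-04  5.e-04 -1.e+00]
```

Emit:
step_arm --moves '[{"translation": [-0.02, 0.02, 0], "angular": [0, 0, 0]}, {"translation": [-0.015, 0.02, 0], "angular": [0, 0, 0]}, {"translation": [0, 0, 0], "angular": [0, 0, 0]}, {"translation": [0, 0, 0], "angular": [0, 0, 0]}]'

```text
t: 25.75
ee_pos: [543.9, 127.8, 71.3]
eef_rot: [[-0.662, 0.75, -0.0], [0.75, 0.662, 0.0], [0.0, -0.0, -1.0]]
contact_force: [0.6, 5.2, -5.8]
width: 0.577
```

```bash
python3 -c "
from st import *
st()"
```

```text
t 25.75 nest [ 3.86 -4.16 31.28] F nest [ 0.29  5.23 -5.76] M [ 1.23 -0.08 -0.01] w 49.0 jaw 44.99 z [-4.e-04  3.e-04 -1.e+00]
```

Emit:
step_arm --moves '[{"translation": [0, 0.03, 0], "angular": [0, 0, 0]}, {"translation": [0, 0.01, 0.03], "angular": [0, 0, 0]}, {"translation": [0, 0, 0.05], "angular": [0, 0, 0]}, {"translation": [0, 0, 0.05], "angular": [0, 0, 0]}, {"translation": [0, 0, 0], "angular": [0, 0, 0]}, {"translation": [0, 0, 0], "angular": [0, 0, 0]}]'

```text
t: 26.35
ee_pos: [544.5, 127.7, 70.0]
eef_rot: [[-0.662, 0.75, 0.0], [0.75, 0.662, -0.0], [-0.0, 0.0, -1.0]]
contact_force: [0.2, 3.3, -3.1]
width: 0.573
```

```bash
python3 -c "
from st import *
st()"
```

```text
t 26.35 nest [ 4.4  -4.24 30.  ] F nest [-0.03  3.27 -3.06] M [ 0.78 -0.11  0.03] w 48.7 jaw 44.97 z [ 1.e-04 -1.e-04 -1.e+00]
```

Emit:
step_arm --moves '[{"translation": [-0.02, 0.02, 0.03], "angular": [0, 0, 0]}, {"translation": [-0.02, 0.02, 0], "angular": [0, 0, 0]}, {"translation": [0, 0, 0], "angular": [0, 0, 0]}, {"translation": [0, 0, 0], "angular": [0, 0, 0]}]'

```text
t: 26.75
ee_pos: [544.6, 127.8, 69.6]
eef_rot: [[-0.662, 0.75, -0.001], [0.75, 0.662, -0.0], [0.0, -0.001, -1.0]]
contact_force: [-3.2, 3.0, 1.6]
width: 0.575
```

```bash
python3 -c "
from st import *
st()"
```

```text
t 26.75 nest [ 4.51 -4.2  29.65] F nest [-3.39  2.75  1.56] M [ 0.63  0.83 -0.07] w 48.9 jaw 44.98 z [-8.e-04 -0.e+00 -1.e+00]
```

Emit:
step_arm --moves '[{"translation": [-0.03, 0.015, 0], "angular": [0, 0, 0]}, {"translation": [-0.03, 0.015, 0], "angular": [0, 0, 0]}, {"translation": [0, 0, 0], "angular": [0, 0, 0]}, {"translation": [0, 0, 0], "angular": [0, 0, 0]}]'

```text
t: 27.15
ee_pos: [544.7, 127.7, 69.7]
eef_rot: [[-0.662, 0.75, -0.002], [0.75, 0.662, 0.0], [0.001, -0.001, -1.0]]
contact_force: [-7.9, 3.9, 5.0]
width: 0.575
```

```bash
python3 -c "
from st import *
st()
im=snapshot('side')[:,:,::-1];cv2.imwrite('pics/sd13.png',cv2.resize(im[220:340,130:270],None,fx=5,fy=5,interpolation=cv2.INTER_CUBIC))
cv2.imwrite('pics/w13.png',snapshot('wrist')[:,:,::-1])"
```

```text
t 27.15 nest [ 4.68 -4.28 29.67] F nest [-8.09  3.42  5.03] M [ 0.87  1.72 -0.  ] w 48.9 jaw 44.98 z [-1.7e-03  1.0e-04 -1.0e+00]
```

View pics/sd13.png

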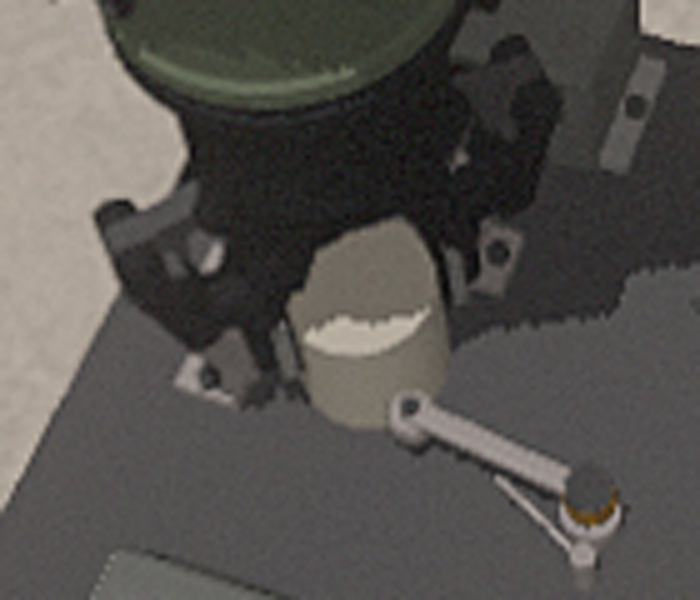

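View pics/w13.png

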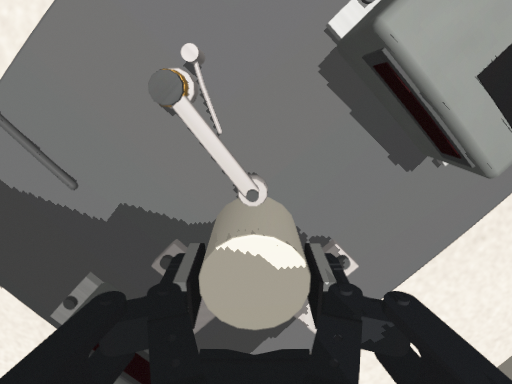

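Emit:
step_arm --moves '[{"translation": [0, -0.02, 0], "angular": [0, 0, 0]}, {"translation": [0, -0.02, 0], "angular": [0, 0, 0]}, {"translation": [0, 0, 0], "angular": [0, 0, 0]}, {"translation": [0, 0, 0], "angular": [0, 0, 0]}]'

```text
t: 27.65
ee_pos: [544.7, 127.6, 69.7]
eef_rot: [[-0.662, 0.75, -0.001], [0.75, 0.662, 0.0], [0.001, -0.001, -1.0]]
contact_force: [-5.6, 4.7, 2.3]
width: 0.575
```

```bash
python3 -c "
from st import *
st()"
```

```text
t 27.65 nest [ 4.65 -4.34 29.71] F nest [-5.84  4.38  2.26] M [ 1.18  1.3  -0.02] w 48.9 jaw 44.99 z [-1.1e-03  4.0e-04 -1.0e+00]
```

Emit:
step_arm --moves '[{"translation": [0, 0, 0], "angular": [0, 0, 0]}, {"translation": [0, 0, 0], "angular": [0, 0, 0]}, {"translation": [0, 0, 0], "angular": [0, 0, 0]}, {"translation": [0, 0, 0], "angular": [0, 0, 0]}, {"translation": [0, 0, 0], "angular": [0, 0, 0]}]' --gripper 0.4

```text
t: 28.15
ee_pos: [545.4, 127.1, 69.7]
eef_rot: [[-0.662, 0.75, 0.0], [0.75, 0.662, -0.0], [-0.0, 0.0, -1.0]]
contact_force: [-0.2, 0.8, -0.3]
width: 0.702
```

```bash
python3 -c "
from st import *
st()
im=snapshot('side')[:,:,::-1];cv2.imwrite('pics/sd14.png',cv2.resize(im[220:340,130:270],None,fx=5,fy=5,interpolation=cv2.INTER_CUBIC))
cv2.imwrite('pics/w14.png',snapshot('wrist')[:,:,::-1])"
```

```text
t 28.15 nest [ 5.39 -4.78 29.74] F nest [-0.23  0.78 -0.34] M [-0.05 -0.03 -0.04] w 59.7 jaw 44.97 z [ 2.e-04 -1.e-04 -1.e+00]
```

View pics/sd14.png

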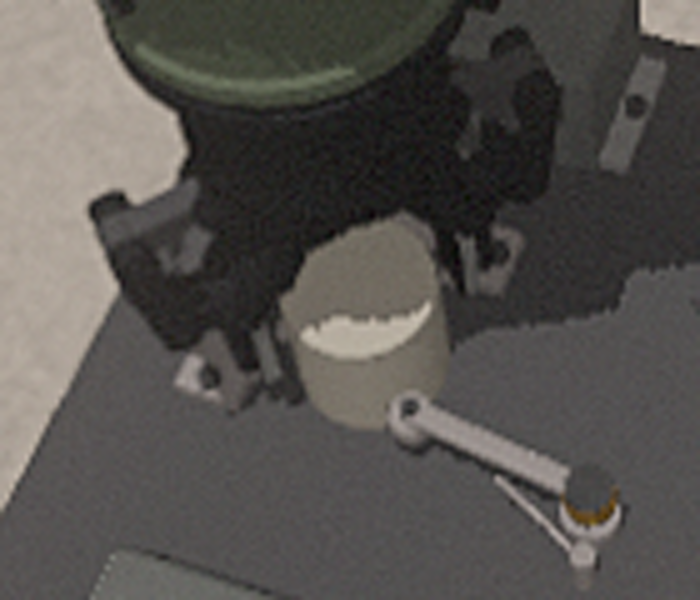

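View pics/w14.png

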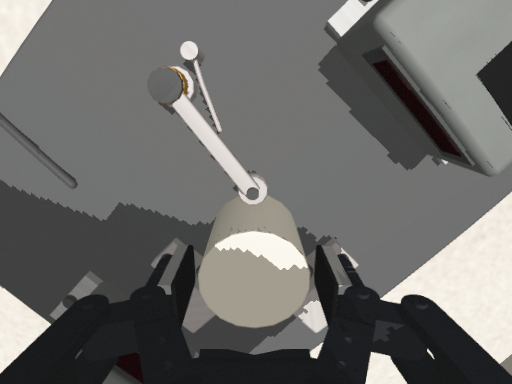

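Emit:
step_arm --moves '[{"translation": [0, 0, 0], "angular": [0, 0, 0]}, {"translation": [0, 0, 0], "angular": [0, 0, 0]}, {"translation": [0, 0, -0.3], "angular": [0, 0, 0]}, {"translation": [0, 0, -0.6], "angular": [0, 0, 0]}, {"translation": [0, 0, -0.8], "angular": [0, 0, 0]}, {"translation": [0, 0, -0.9], "angular": [0, 0, 0]}, {"translation": [0, 0, -0.9], "angular": [0, 0, 0]}, {"translation": [0, 0, 0], "angular": [0, 0, 0]}]' --gripper 0.55

```text
t: 29.05
ee_pos: [546.0, 127.5, 106.2]
eef_rot: [[-0.662, 0.75, 0.002], [0.75, 0.662, 0.001], [-0.001, 0.002, -1.0]]
contact_force: [0.1, -0.7, -0.3]
width: 0.777
```

```bash
python3 -c "
from st import *
st()
W=camera_info('wrist')
print(proj(W,Wd(4.5,-4.3,54)))
cv2.imwrite('pics/w15.png',snapshot('wrist')[:,:,::-1])"
```

```text
t 29.05 nest [ 5.94 -4.43 66.23] F nest [ 0.19 -0.65 -0.35] M [ 0.03 -0.06  0.02] w 66.0 jaw 44.97 z [ 2.e-03  8.e-04 -1.e+00]
[250.25030023 243.51760011]
```

View pics/w15.png

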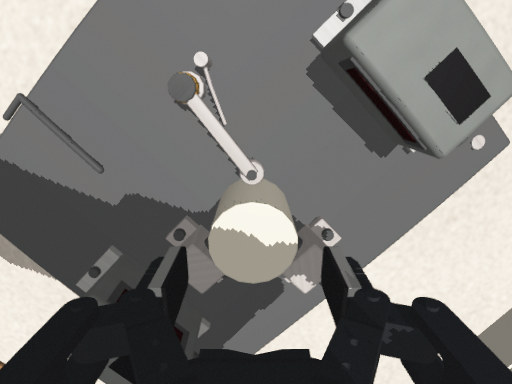

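Emit:
step_arm --moves '[{"translation": [1.2, 0, 0], "angular": [0, 0, 0]}, {"translation": [2.0, -0.05, 0], "angular": [0, 0, 0]}, {"translation": [1.8, -0.05, 0], "angular": [0, 0, 0]}, {"translation": [0, 0, 0], "angular": [0, 0, 0]}, {"translation": [0, 0, 0], "angular": [0, 0, 0]}, {"translation": [0, 0, 0], "angular": [0, 0, 0]}, {"translation": [0, 0, 0], "angular": [0, 0, 0]}, {"translation": [0, 0, 0], "angular": [0, 0, 0]}]' --gripper -1 --grip_force 20

```text
t: 29.9
ee_pos: [511.7, 163.6, 104.6]
eef_rot: [[-0.661, 0.75, 0.0], [0.75, 0.661, -0.0], [-0.0, -0.0, -1.0]]
contact_force: [-0.4, -0.0, -0.4]
width: 0.005
```

```bash
python3 -c "
from st import *
st()
W=camera_info('wrist')
print(proj(W,Wd(4.5,-4.3,54)))
cv2.imwrite('pics/w16.png',snapshot('wrist')[:,:,::-1])"
```

```text
t 29.9 nest [-30.55  29.57  64.63] F nest [-0.36 -0.02 -0.4 ] M [-0.   -0.    0.01] w 0.4 jaw 44.93 z [ 1.e-04 -2.e-04 -1.e+00]
[253.64456707 319.87367354]
```

View pics/w16.png

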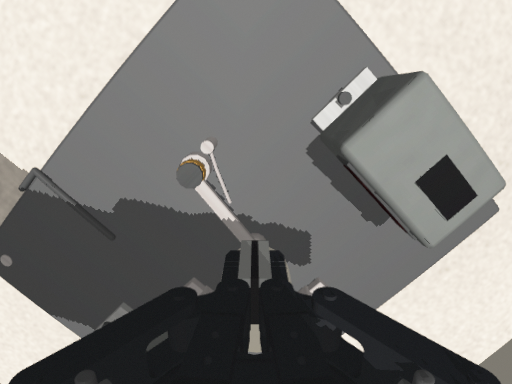

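Emit:
step_arm --moves '[{"translation": [0, 0, 0.8], "angular": [0, 0, 0]}, {"translation": [0, 0, 1.0], "angular": [0, 0, 0]}, {"translation": [0, 0, 0.8], "angular": [0, 0, 0]}, {"translation": [0, 0, 0.5], "angular": [0, 0, 0]}, {"translation": [0, 0, 0.1], "angular": [0, 0, 0]}, {"translation": [0, 0, 0], "angular": [0, 0, 0]}, {"translation": [0, 0, 0], "angular": [0, 0, 0]}]'

```text
t: 30.65
ee_pos: [511.6, 164.1, 72.9]
eef_rot: [[-0.662, 0.75, 0.0], [0.75, 0.662, 0.0], [-0.0, 0.0, -1.0]]
contact_force: [0.7, 0.2, -0.2]
width: -0.002
```

```bash
python3 -c "
from st import *
st()
im=snapshot('side')[:,:,::-1];cv2.imwrite('pics/sd17.png',cv2.resize(im[220:340,130:270],None,fx=5,fy=5,interpolation=cv2.INTER_CUBIC))"
```

```text
t 30.65 nest [-30.64  30.06  32.91] F nest [ 0.67  0.26 -0.23] M [0.   0.01 0.02] w -0.2 jaw 44.97 z [ 3.e-04  1.e-04 -1.e+00]
```

View pics/sd17.png

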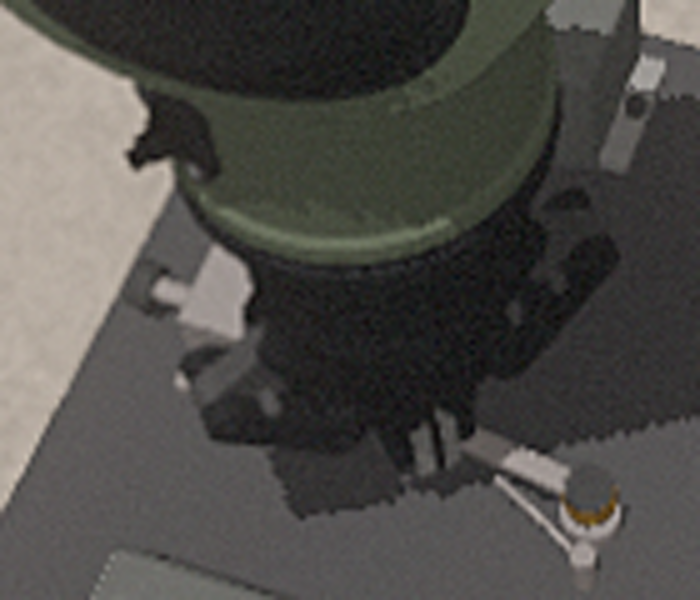

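Emit:
step_arm --moves '[{"translation": [-0.25, 0, 0], "angular": [0, 0, 0]}, {"translation": [-0.25, 0, 0], "angular": [0, 0, 0]}, {"translation": [-0.25, 0, 0], "angular": [0, 0, 0]}, {"translation": [-0.15, 0, 0], "angular": [0, 0, 0]}, {"translation": [0, 0, 0], "angular": [0, 0, 0]}, {"translation": [0, 0, 0], "angular": [0, 0, 0]}]'

```text
t: 31.3
ee_pos: [517.4, 157.3, 72.7]
eef_rot: [[-0.661, 0.75, -0.0], [0.75, 0.661, -0.0], [0.0, -0.0, -1.0]]
contact_force: [-0.6, -0.9, -0.1]
width: 0.001
```

```bash
python3 -c "
from st import *
st()"
```

```text
t 31.3 nest [-24.45  23.57  32.67] F nest [-0.53 -0.94 -0.09] M [-0.02 -0.02  0.02] w 0.0 jaw 44.96 z [-1.e-04 -0.e+00 -1.e+00]
```

Emit:
step_arm --moves '[{"translation": [-0.1, 0, 0], "angular": [0, 0, 0]}, {"translation": [-0.1, 0, 0], "angular": [0, 0, 0]}, {"translation": [0, 0, 0], "angular": [0, 0, 0]}, {"translation": [0, 0, 0], "angular": [0, 0, 0]}]'

```text
t: 31.7
ee_pos: [518.8, 155.8, 72.7]
eef_rot: [[-0.662, 0.75, -0.0], [0.75, 0.662, -0.0], [-0.0, -0.0, -1.0]]
contact_force: [-0.1, 0.4, 0.1]
width: 0.005
```

```bash
python3 -c "
from st import *
st()"
```

```text
t 31.7 nest [-23.01  22.17  32.68] F nest [-0.17  0.41  0.11] M [-0.02  0.03 -0.01] w 0.4 jaw 44.97 z [-0.e+00 -1.e-04 -1.e+00]
```

Emit:
step_arm --moves '[{"translation": [-0.05, 0, 0], "angular": [0, 0, 0]}, {"translation": [-0.05, 0, 0], "angular": [0, 0, 0]}, {"translation": [0, 0, 0], "angular": [0, 0, 0]}, {"translation": [0, 0, 0], "angular": [0, 0, 0]}]'

```text
t: 32.1
ee_pos: [519.4, 155.1, 72.7]
eef_rot: [[-0.662, 0.75, 0.0], [0.75, 0.662, -0.0], [-0.0, 0.0, -1.0]]
contact_force: [0.3, 0.0, -0.1]
width: -0.0
```

```bash
python3 -c "
from st import *
st()"
```

```text
t 32.1 nest [-22.27  21.49  32.7 ] F nest [ 0.31  0.06 -0.05] M [-0.01  0.02  0.04] w -0.0 jaw 44.97 z [ 0. -0. -1.]
```

Emit:
step_arm --moves '[{"translation": [-0.05, 0, 0], "angular": [0, 0, 0]}, {"translation": [-0.03, 0, 0], "angular": [0, 0, 0]}, {"translation": [0, 0, 0], "angular": [0, 0, 0]}, {"translation": [0, 0, 0], "angular": [0, 0, 0]}]'

```text
t: 32.5
ee_pos: [520.0, 154.5, 72.7]
eef_rot: [[-0.662, 0.75, -0.0], [0.75, 0.662, -0.0], [-0.0, -0.0, -1.0]]
contact_force: [0.3, 0.6, -0.6]
width: 0.0
```

```bash
python3 -c "
from st import *
st()"
```

```text
t 32.5 nest [-21.73  20.92  32.7 ] F nest [ 0.3   0.58 -0.6 ] M [ 0.01 -0.02  0.06] w 0.0 jaw 44.97 z [-0. -0. -1.]
```

Emit:
step_arm --moves '[{"translation": [-0.03, 0, 0], "angular": [0, 0, 0]}, {"translation": [-0.02, 0, 0], "angular": [0, 0, 0]}, {"translation": [0, 0, 0], "angular": [0, 0, 0]}, {"translation": [0, 0, 0], "angular": [0, 0, 0]}]'

```text
t: 32.9
ee_pos: [520.3, 154.1, 72.7]
eef_rot: [[-0.662, 0.75, 0.0], [0.75, 0.662, 0.0], [-0.0, 0.0, -1.0]]
contact_force: [0.2, 0.2, 0.8]
width: 0.003
```

```bash
python3 -c "
from st import *
st()"
```

```text
t 32.9 nest [-21.36  20.59  32.73] F nest [0.18 0.25 0.82] M [ 0.   -0.04  0.01] w 0.3 jaw 44.97 z [ 1.e-04  0.e+00 -1.e+00]
```

Emit:
step_arm --moves '[{"translation": [-0.03, 0, 0], "angular": [0, 0, 0]}, {"translation": [-0.02, 0, 0], "angular": [0, 0, 0]}, {"translation": [0, 0, 0], "angular": [0, 0, 0]}, {"translation": [0, 0, 0], "angular": [0, 0, 0]}]'

```text
t: 33.3
ee_pos: [520.6, 153.7, 72.7]
eef_rot: [[-0.662, 0.75, 0.0], [0.75, 0.662, 0.0], [0.0, 0.0, -1.0]]
contact_force: [0.3, 0.5, -0.6]
width: 0.001
```

```bash
python3 -c "
from st import *
st()"
```

```text
t 33.3 nest [-21.03  20.24  32.71] F nest [ 0.26  0.5  -0.58] M [-0.03 -0.01 -0.02] w 0.1 jaw 44.97 z [ 0.  0. -1.]
```

Emit:
step_arm --moves '[{"translation": [-0.03, 0, 0], "angular": [0, 0, 0]}, {"translation": [-0.02, 0, 0], "angular": [0, 0, 0]}, {"translation": [0, 0, 0], "angular": [0, 0, 0]}, {"translation": [0, 0, 0], "angular": [0, 0, 0]}]'

```text
t: 33.7
ee_pos: [520.8, 153.5, 72.7]
eef_rot: [[-0.662, 0.75, -0.0], [0.75, 0.662, 0.0], [0.0, -0.0, -1.0]]
contact_force: [-1.7, 0.7, 0.3]
width: -0.0
```

```bash
python3 -c "
from st import *
st()"
```

```text
t 33.7 nest [-20.77  19.97  32.69] F nest [-1.72  0.56  0.3 ] M [ 0.4   0.3  -0.02] w -0.0 jaw 44.98 z [-2.e-04  1.e-04 -1.e+00]
```

Emit:
step_arm --moves '[{"translation": [-0.02, 0, 0], "angular": [0, 0, 0]}, {"translation": [-0.01, 0, 0], "angular": [0, 0, 0]}, {"translation": [0, 0, 0], "angular": [0, 0, 0]}, {"translation": [0, 0, 0], "angular": [0, 0, 0]}]'

```text
t: 34.1
ee_pos: [520.9, 153.4, 72.7]
eef_rot: [[-0.662, 0.75, -0.001], [0.75, 0.662, 0.0], [0.001, -0.0, -1.0]]
contact_force: [-3.1, 3.7, 2.4]
width: -0.004
```

```bash
python3 -c "
from st import *
st()"
```

```text
t 34.1 nest [-20.75  19.95  32.68] F nest [-3.36  3.45  2.43] M [ 0.74  0.69 -0.01] w -0.4 jaw 44.99 z [-5.e-04  3.e-04 -1.e+00]
```

Emit:
step_arm --moves '[{"translation": [0.03, 0, 0], "angular": [0, 0, 0]}, {"translation": [0.05, 0, 0], "angular": [0, 0, 0]}, {"translation": [0.15, 0, 0], "angular": [0, 0, 0]}, {"translation": [0.4, 0, 0], "angular": [0, 0, 0]}, {"translation": [0.6, 0, 0], "angular": [0, 0, 0]}, {"translation": [0, 0, -1.0], "angular": [0, 0, 0]}, {"translation": [0, 0, -2.0], "angular": [0, 0, 0]}, {"translation": [0, 0, -3.0], "angular": [0, 0, 0]}, {"translation": [0.5, 0, -3.0], "angular": [0, 0, 0]}, {"translation": [2, 0, -2.0], "angular": [0, 0, 0]}, {"translation": [2, 0, -1.0], "angular": [0, 0, 0]}, {"translation": [2, 0, 0], "angular": [0, 0, 0]}, {"translation": [0, 0, 0], "angular": [0, 0, 0]}, {"translation": [0, 0, 0], "angular": [0, 0, 0]}]'

```text
t: 35.5
ee_pos: [470.0, 211.2, 193.3]
eef_rot: [[-0.662, 0.749, 0.001], [0.749, 0.662, 0.0], [-0.0, 0.001, -1.0]]
contact_force: [0.3, -0.8, -0.3]
width: -0.002
```

Run:
```python
from st import *
s=st()
for n,b in (("side",(130,200,270,320)),("scene",(240,70,360,180))):
    im=snapshot(n)[:,:,::-1];cv2.imwrite(f"pics/{n}18.png",cv2.resize(im[b[1]:b[3],b[0]:b[2]],None,fx=5,fy=5,interpolation=cv2.INTER_CUBIC))
cv2.imwrite("pics/w18.png",snapshot("wrist")[:,:,::-1])
```

```text
t 35.5 nest [-75.06  74.42 153.27] F nest [ 0.32 -0.78 -0.33] M [-0.01 -0.08  0.02] w -0.1 jaw 45.02 z [ 5.e-04  3.e-04 -1.e+00]
```

View pics/side18.png

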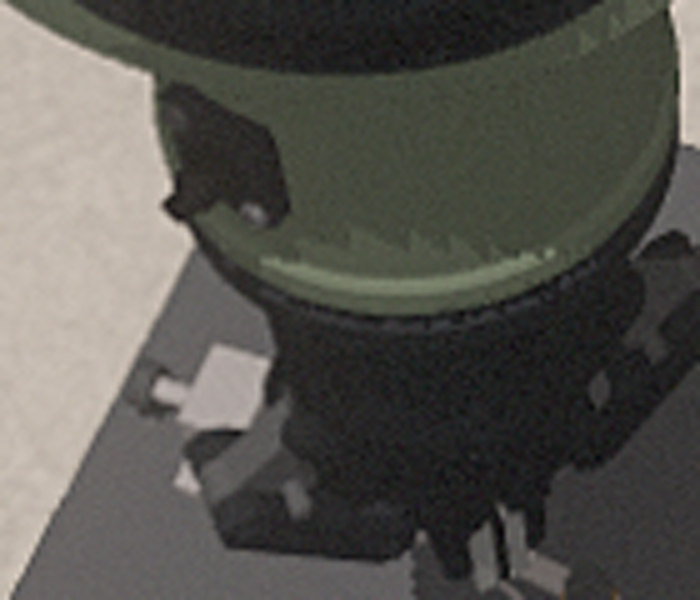

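View pics/scene18.png

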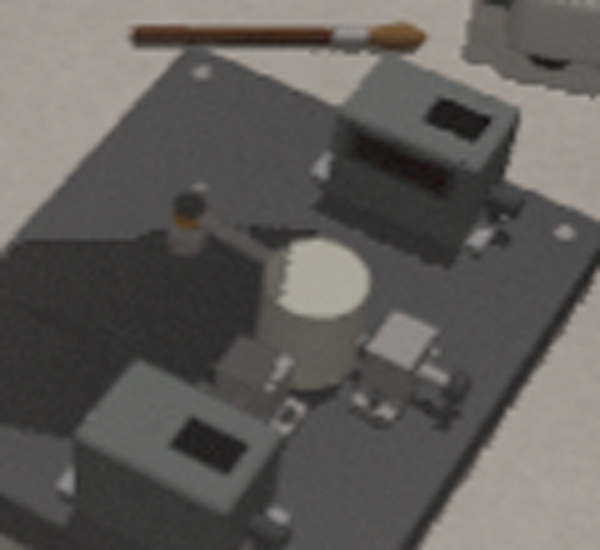

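View pics/w18.png

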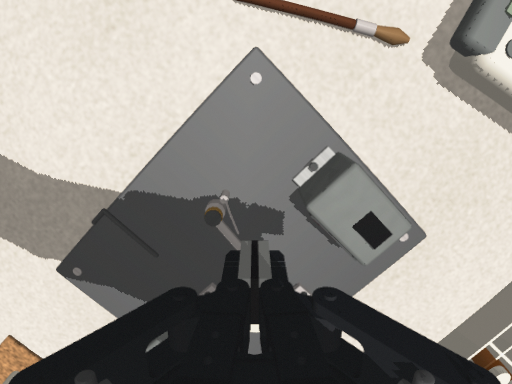

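Run:
```python
from st import *
S=camera_info("scene")
print(N(onz(S,(240+320/5-.4,70+280/5-.4),94)), N(onz(S,(240+314/5-.4,70+280/5-.4),94)))
im=snapshot("scene")[:,:,::-1];cv2.imwrite("pics/sc19.png",im)
```

```text
[ 8.07 -8.05 54.  ] [ 5.71 -9.59 54.  ]
```

View pics/sc19.png

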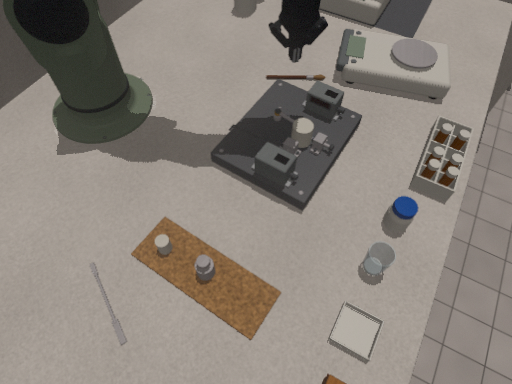

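```bash
python3 -c "
from plant import job_done,bot
print(job_done()); print(bot.get_state()['t'])"
```

```text
the job is handed in; nothing more can be done
None
the job is handed in; nothing more can be done
```

I picked the large ceramic cylinder off the mat, stood it on the granite, brought it in past the roller and left it standing against both stop screws. I handed in at about 35.7 s of the 64 s allowed. No verdict came back.

**How it was seated:**
- I carried it in about 2 mm clear of the granite, because dragging it had built up too much friction.
- I felt the rear stop at about x = +3.6 mm and the side stop at about y = −4 mm from nest_centre, then lowered it against both and opened the gripper.
- Afterwards I nudged it from behind with the shut fingertips. The force rose to about 4.8 N with no further travel, so it was solidly home.

**Last checks:**
- The arm is well clear at TCP z = 193 mm and reads about zero force.
- The pictures show the cylinder upright, with the roller behind it and both stops at it. The other two pieces look unmoved on the mat.

**What went wrong or disagreed:**
- **First slide:** it bumped the foot of the side stop. The wrist read about 19 N sideways and 25 N vertically, part of it granite friction. I think the stop itself took less than the 20 N limit, but I couldn't measure that contact separately. I backed off and took a path further left.
- **Position:** the final scene picture puts the axis about 11 mm from nest_centre, while touch puts it at about 6 mm. That view was already about 3 mm off in y on the mat, so I trusted touch.
- **Contact forces:** I couldn't measure the final resting forces at each of the three contacts. I inferred them from the nudge and the pictures.

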